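Shut and latch the clamping-kit case

ROBOT

A 6-joint arm with a two-finger parallel gripper is mounted at the origin on the work surface. World frame = base frame: x ahead of the robot, y to its left, z up, the work surface at z = 0. Lengths are in m, angles in rad, forces in N, time in s.
With the tool pointing down it reaches from about 0.325 to 0.925 m from the base axis. Payload 3.1 kg.
Tool frame: the origin (TCP) lies at the very end of the fingers, on their centre line; the grasp point (between the pads) lies 19 mm behind it; z points along the fingers, y is the direction in which the jaws open and shut (so a half turn about z gives the same grasp; the last joint's range is limited). The gripper opens to 85 mm and grips with 20 to 120 N. Pads are 22 mm wide; open, the fingers measure 114 mm over their backs; the gripper's body (76 mm by 85 mm) begins 54 mm behind the grasp point. The pads swing forward as they close: fully open they stand 13 mm farther back than shut.
Start: joints at [-1.421, 0.217, 1.613, -0, 1.311, -0.112], TCP at [0.162, -0.604, 0.194] pointing down, gripper open.
Joint ranges: [-2.75, 2.75], [-0.78, 2.1], [0.31, 2.55], [-1.13, 4.27], [0.13, 2.63], [-2.58, 2.58]. Speed limits (rad/s): [2.79, 2.79, 3.14, 3.14, 3.14, 3.14].

INTERFACE

Orientations are given as a unit quaternion [w, x, y, z].
In Python, from cell import robot gives the robot as it stands.
- The arm moves only by the tool drive_tool, never from a script. Its arguments are lists of equal length, an entry for each row: "dp": the shift along the world's x, y, z in cm, a list of three; "roll": the turn about the world's z in rad. In form: {"dp": [[x, y, z], ...], "roll": [roll, ...]}. A call has 1 to 8 rows; each row shifts and turns the pose as measured when the row begins; what a row does not reach is not made up. A row lasts 1/12 s, in which the tool goes at most 41.7 mm and 7.16 degrees, less where a joint would pass 70% of its speed; a pose out of reach is approached as far as the arm can. A call with a gripper value outside its range is refused whole. "gripper" is the opening, from 0 (shut) to 1 (fully open), set as the call begins (left out, the last holds). The fingers move at their own pace and stop on an object; the grip force is fixed at half the most. Time passes only in rows, so rows that do not move let the fingers close. It gives the time, the measured TCP pose, the force and the opening at its end, in the units of the state.
- robot.observe(): the state, without advancing time (a new reading comes with each control period).
- robot.grab_frame(name): name is "scene" or "side" or "wrist"; returns the picture (480x640x3 uint8, blue, green, red); there is no depth.
- robot.calibration(name): a dict with "intrinsics" (3x3 intrinsics, pixels), "extrinsics" (4x4, takes a point from camera to world coordinates). Camera axes: x right, y up, looking along -z (the intrinsics and any distortion apply to the point x, -y, -z); pixel columns grow to the right and rows downward; lengths in m; the calibration is good to about 2 mm. A picture is of the moment at which its call begins: read the wrist's pose just before it. calibration takes no time and is no camera call; for the wrist camera it gives the pose at the moment of the call.
- robot.hand_in(): hands the job in, once; it reports no verdict.
Trained networks look in the newest picture that a camera, given by its name, has taken for a name from the list of things; names that differ only in an ending like _2 or _b are one class to them, and where a whole thing is asked for, a point or a joint stands for the part that bears it (a point fixed in the world has none). Each returns a list of dicts, best first, with "confidence" (0 to 1); they miss things now and then, are a little off and sometimes report something else, mostly with a low value. They report only what shows in the picture. A call takes as long as a camera call.
- robot.silhouettes(camera, thing): "mask" (480x640 bool, what is visible of it) and "bbox" ([left, top, right, bottom] in pixels, round what is visible of it).
- robot.pinpoint(camera, thing): "uv" ([column, row] in pixels: a listed point, or the origin of a listed thing).
The state is a dict: "time_s": time; "joint_pos": joint angles; "qvel": joint speeds; "joint_torque": joint torques, N m; "tool_pos": TCP position; "eef_rot": TCP orientation; "contact_force": force on the tool from outside, world axes, zero at the start; "torque": the same for the moment, N m; "opening": finger opening in m.
Only numpy, scipy, OpenCV 4.12 (cv2) and the standard library are available. Lean on these libraries where they do the work, as an engineer would, in place of code of your own. Each camera call takes 0.05 s, during which the arm holds its last target.

TASK

Put the clamping kit away: shut the lid of the grey steel case, hook the cross pin of the draw latch's swinging bail over the keeper on the lid's front edge, and push the latch lever down past centre until it snaps home against the case, so that the latch holds the lid tight. Leave the other things on the bench where they are.

Things in the scene. Friction and masses are not known exactly. Their poses are not given: they have to be found in the camera images.
- case: Fixed grey-green steel case, 220 long (its x) x 150 wide (y) x 130 high without lid. Origin: centre of its underside, on the bench; z up. Its -x end is the front, with the draw latch in the middle (y = 0); the lid hinge is at its +x end. The front points to the robot's left (within 30 deg). 'Out' below means along the case's -x, from its front face at x = -110. All pivots turn about lines along y.
- lid (a joint): Lid angle, rad: 0 shut (down to -0.01 when drawn tight), positive open. Stiff hinge: the lid stays at any angle; 3 to 6 N near its front pushes it down. Lid: an upturned tray 220 x 150, 24 high; shut, its top is 154 above the bench. A folded drop handle (112 along y, 35 along x, 10 high) lies in the middle of its top, which is otherwise flat.
- lid_hinge (a point): Point on the lid's hinge line (along the case's y), 130 above the bench at the case's +x edge.
- lid_front_edge (a point): Middle of the upper front edge of the lid, 220 from the hinge line along the lid and on its top surface; it moves with the lid.
- keeper_seat (a point): Where the cross pin's centre lies when hooked. The keeper, a J-shaped steel bracket on the middle of the lid's front face, is 24 wide (y), 21 out from the face, with a pocket open at the top. Lid shut: pocket floor 138 above the bench, pocket from 3 to 18 out of the face, closed outside by an upright lip 3 thick, its top at 147. This point: mid-pocket, 10.5 out of the face, 141 above the bench.
- lever (a joint): Lever angle, rad: 0 fully home (pointing down, 7 degrees inward past vertical), growing as it swings out and up; 1.45 points level outwards, limit 2.4. With the bail hooked, it comes tight near 0.8; from there it takes up to about 10 N at the lever's end; dead centre is near 0.3, and below about 0.2 it snaps to 0 and stays. Light friction holds it elsewhere.
- lever_pivot (a point): Lever pivot line, 21 out of the front face and 89 above the bench, in the middle. The lever is a flat steel plate 22 wide and 4 thick that runs 60 from the pivot, then 14 more bent outwards by 32 degrees.
- lever_end (a point): Middle of the lever's plate 58 from the pivot, just before the bent tip; it moves with the lever.
- bail: Bail (draw loop): two flat dark side links (40 wide over their outsides, 32 between) from a pin in the lever to a round cross pin 6 thick, whose domed ends stand out past the links, 52 over all; 66 from pin to pin. Origin: middle of the pin in the lever, 15 from the lever pivot. It stays where it is put (light friction) and starts pointing outwards and upwards. The lever fits between the links.
- crossbar (a point): Middle of the bail's cross pin, the part that hooks into the keeper and by whose ends the bail can be lifted, the pin turning in the grasp; lever and bail together let it move freely 50 to 80 from the lever pivot. It starts 55 to 95 out of the front face, 80 to 150 above the bench.
- v_block: Bystander: steel V-block 75 x 50 x 48. Origin: centre of its underside, as for all bystanders.
- setup_block: Bystander: drilled steel setup block 75 x 50 x 25.
- spanner: Bystander: steel spanner 200 long.
- step_block: Bystander: dark stepped steel block 50 x 30 x 45, beside the case.
- t_nut: Bystander: dark T-slot nut 28 x 28 x 19, in front of the case to the side of the latch.
- strap_clamp: Bystander: dark strap clamp bar 100 x 28 x 16, beside the case.
- collet: Bystander: steel collet standing upright, 33 across, 40 high, in front of the case to the side of the latch.
- coupling_nut: Bystander: dark hexagon coupling nut 24 across, 36 high.

How it is judged:
By the outcome, as a careful person would: the job done as asked, in the order asked, and still so for the second after the job is handed in, with the robot touching nothing.
It also fails if it takes over 67 s, if anything falls off the work surface, if the arm or the gripper's body presses on something with over 40 N, if the wrist force passes 120 N, or if a joint passes its speed limit or range.

## Working session

There is one attempt and no reset: what is moved stays moved. The work goes in short steps, Python scripts to look and compute and a tool call to move; the robot and the scene stay as the last step left them, time stands still between calls to the robot, and variables do not carry over. Pictures are saved under pics/ and viewed, and the job is handed in when it is done.

Besides the shell and the picture viewer there is one more tool, called after "Call:" in YAML: its name, and indented under it one key for each argument. drive_tool: Moves the arm, as the interface text tells. Its arguments: {"type":"object","properties":{"dp":{"type":"array"},"roll":{"type":"array"},"gripper":{"type":"number"}},"required":["dp","roll"]}

```bash
mkdir -p pics; ls
python3 - <<'E'
from cell import robot
import cv2
s=robot.observe();print(s)
for n in("scene","side","wrist"):
    cv2.imwrite(f"pics/a_{n}.png",robot.grab_frame(n))
    c=robot.calibration(n);print(n,c)
E
```

```text
pics
{'time_s': 0.0, 'joint_pos': array([-1.42117760e+00,  2.17794828e-01,  1.61493465e+00,  1.11758584e-06,
        1.31132939e+00, -1.12204051e-01]), 'qvel': array([ 4.61831759e-04,  5.72107423e-04, -1.99775316e-03,  9.43612931e-05,
        1.33251678e-03,  7.04763376e-04]), 'joint_torque': array([-1.56681006e-03, -3.96846414e+01, -3.03854585e+01, -3.23475788e-04,
        9.79197328e-03, -1.00577671e-05]), 'tool_pos': array([ 0.16165742, -0.6027796 ,  0.19264291]), 'eef_rot': array([-1.23290215e-03,  9.91442600e-01,  1.30537543e-01, -2.25270005e-05]), 'contact_force': array([-0.20038841, -0.25128207, -0.08250115]), 'torque': array([ 0.00712905,  0.05210599, -0.01859657]), 'opening': 0.08543141719392991}
scene {'intrinsics': array([[497.63887466,   0.        , 314.69843967],
       [  0.        , 497.63887466, 236.98883102],
       [  0.        ,   0.        ,   1.        ]]), 'extrinsics': array([[-0.51656354, -0.50733643,  0.68976217,  1.32099085],
       [ 0.85622596, -0.30016952,  0.42044662,  0.55432695],
       [-0.00626231,  0.80777967,  0.58945126,  0.808522  ],
       [ 0. 
[... 221 characters left out ...]
]]), 'extrinsics': array([[-0.90229013,  0.3034585 , -0.30624412,  0.15925916],
       [-0.4310671 , -0.64707302,  0.62887015,  0.78979002],
       [-0.00732631,  0.69943509,  0.71465857,  0.96587955],
       [ 0.        ,  0.        ,  0.        ,  1.        ]])}
wrist {'intrinsics': array([[336.95421442,   0.        , 317.56109932],
       [  0.        , 336.95421442, 240.64437706],
       [  0.        ,   0.        ,   1.        ]]), 'extrinsics': array([[ 0.25914663,  0.9249668 ,  0.2779918 ,  0.23411477],
       [-0.96583441,  0.24896304,  0.0719812 , -0.58421802],
       [-0.00262947, -0.28714773,  0.9578827 ,  0.37237661],
       [ 0.        ,  0.        ,  0.        ,  1.        ]])}
```

View pics/a_scene.png

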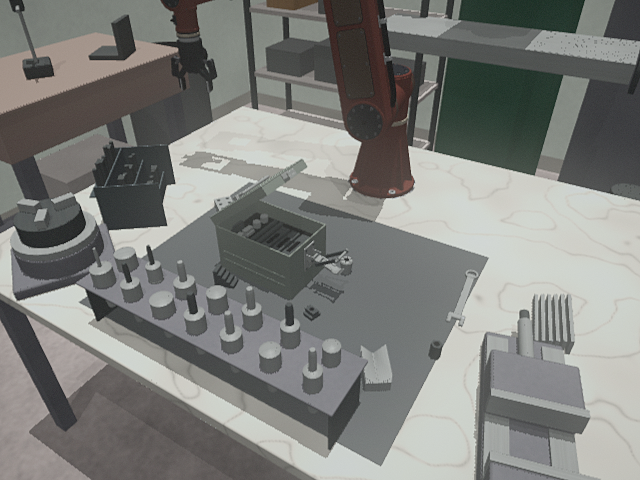

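View pics/a_side.png

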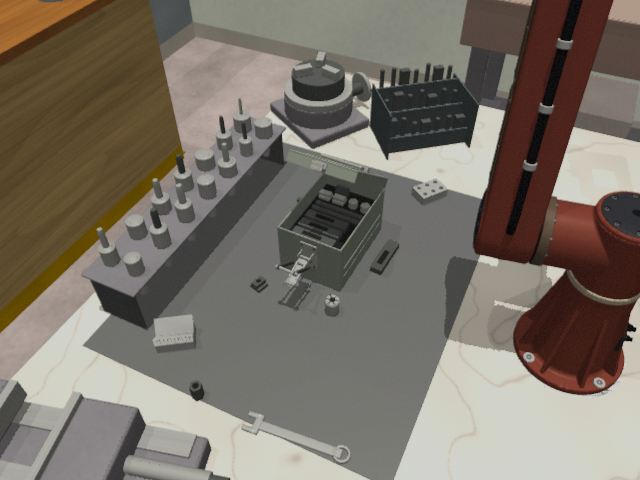

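View pics/a_wrist.png

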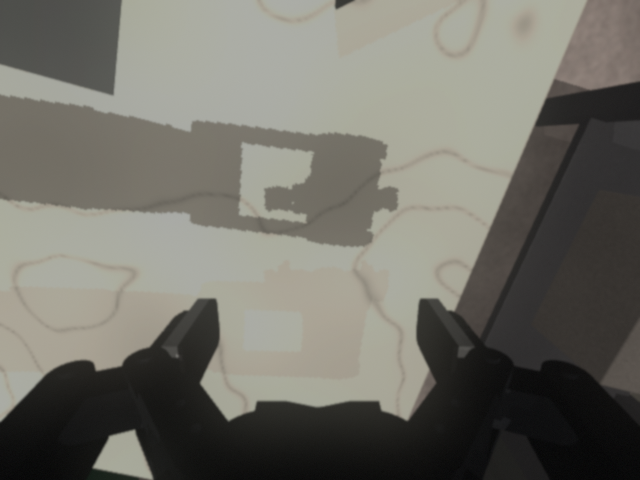

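```bash
cat > h.py <<'E'
from cell import robot
import numpy as np,cv2
def ray(cam,uv):
    c=robot.calibration(cam);K=c["intrinsics"];T=c["extrinsics"]
    d=np.array([(uv[0]-K[0,2])/K[0,0],-(uv[1]-K[1,2])/K[1,1],-1.]);d=T[:3,:3]@d
    return T[:3,3],d/np.linalg.norm(d)
def proj(cam,P):
    c=robot.calibration(cam);K=c["intrinsics"];T=c["extrinsics"]
    p=T[:3,:3].T@(np.asarray(P)-T[:3,3]);return np.array([K[0,2]+K[0,0]*p[0]/-p[2],K[1,2]-K[1,1]*p[1]/-p[2]])
def tri(rays):
    A=np.zeros((3,3));b=np.zeros(3)
    for o,d in rays:
        M=np.eye(3)-np.outer(d,d);A+=M;b+=M@o
    X=np.linalg.solve(A,b)
    return X,[np.linalg.norm((np.eye(3)-np.outer(d,d))@(X-o))*1e3 for o,d in rays]
def atz(cam,uv,z):
    o,d=ray(cam,uv);return o+d*(z-o[2])/d[2]
E
python3 - <<'E'
from h import *
np.set_printoptions(precision=4,suppress=True)
for t in["lid_hinge","lid_front_edge","keeper_seat","lever_pivot","lever_end","crossbar","case","bail"]:
    r={}
    for c in("scene","side"):
        q=robot.pinpoint(c,t)
        print(t,c,[(np.round(x["uv"],1).tolist(),round(x["confidence"],2)) for x in q[:3]])
        if q:r[c]=ray(c,q[0]["uv"])
    if len(r)==2:print("   ",tri(list(r.values())))
print(robot.observe()["time_s"])
E
```

```text
lid_hinge scene [([315.7, 258.8], 0.64)]
lid_hinge side [([333.2, 248.5], 0.31)]
    (array([0.5067, 0.0421, 0.0665]), [np.float64(25.9995938937248), np.float64(25.999593893724775)])
lid_front_edge scene [([283.1, 171.1], 0.72), ([315.9, 258.0], 0.49)]
lid_front_edge side [([320.9, 160.2], 0.91), ([293.5, 282.2], 0.49)]
    (array([0.5417, 0.0002, 0.2902]), [np.float64(0.5582021935638986), np.float64(0.5582021935638508)])
keeper_seat scene [([288.7, 176.0], 0.59)]
keeper_seat side [([318.3, 164.9], 0.79)]
    (array([0.5422, 0.013 , 0.2845]), [np.float64(3.235793007935066), np.float64(3.2357930079350297)])
lever_pivot scene [([317.3, 259.0], 0.64)]
lever_pivot side [([304.4, 259.5], 0.57)]
    (array([0.5432, 0.0839, 0.0854]), [np.float64(3.9663170028995403), np.float64(3.9663170028994683)])
lever_end scene [([336.0, 268.5], 0.88), ([465.4, 295.2], 0.74)]
lever_end side [([292.7, 281.6], 0.63)]
    (array([0.5425, 0.136 , 0.075 ]), [np.float64(0.6544409432579944), np.float64(0.6544409432579884)])
crossbar scene [([342.3, 255.2], 0.56), ([315.4, 253.0], 0.54), ([227.4, 282.7], 0.39)]
crossbar side [([280.9, 270.9], 0.62), ([332.8, 312.3], 0.61)]
    (array([0.5534, 0.1583, 0.1283]), [np.float64(1.3243727633527964), np.float64(1.3243727633528604)])
case scene [([272.3, 268.9], 0.89)]
case side [([330.9, 250.4], 0.69)]
    (array([ 0.541 , -0.0485, -0.0068]), [np.float64(0.43148378585121616), np.float64(0.43148378585118574)])
bail scene [([320.4, 262.3], 0.48)]
bail side [([300.4, 269.6], 0.54)]
    (array([0.5434, 0.097 , 0.0752]), [np.float64(2.0611756153819867), np.float64(2.0611756153820466)])
0.95
```

Run:
```python
import cv2
a=cv2.imread("pics/a_scene.png")[140:340,190:390];cv2.imwrite("pics/a1.png",cv2.resize(a,(800,800),interpolation=cv2.INTER_CUBIC)[:600] if 0 else cv2.resize(a,(600,600),interpolation=cv2.INTER_CUBIC))
a=cv2.imread("pics/a_side.png")[140:340,240:440];cv2.imwrite("pics/a2.png",cv2.resize(a,(600,600),interpolation=cv2.INTER_CUBIC))
```

```text
(no output)
```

View pics/a1.png

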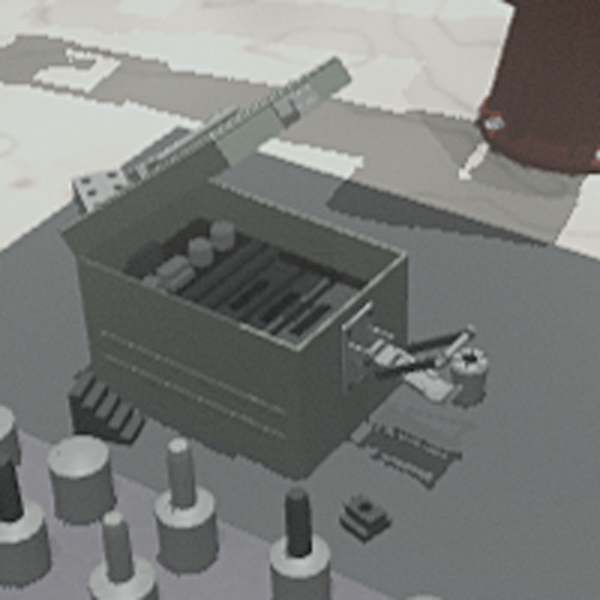

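View pics/a2.png

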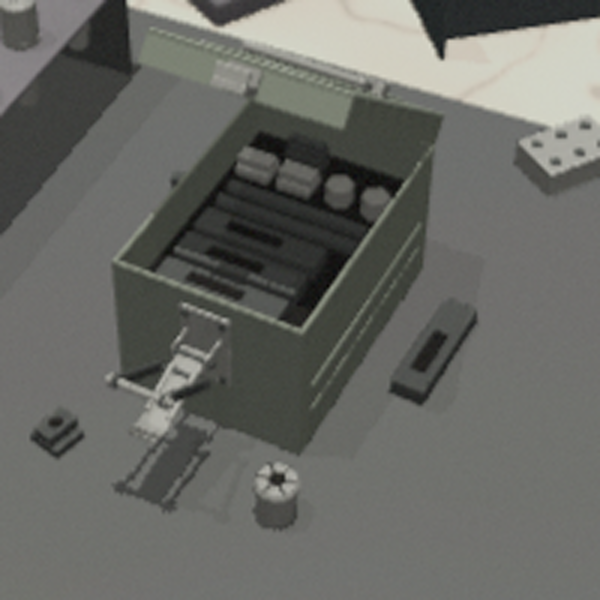

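Run:
```python
from h import *
from scipy.optimize import least_squares
np.set_printoptions(precision=4,suppress=True)
# case frame: x_c (out is -x_c)
obs=[("scene",(289.3,256),(-.11,0,1)),]
pts={ # name: case coords
"FL":None}
# world: case -x ~ +world y => yaw ~ -90deg; case y = rot90 of x: case x=(0,-1), case y=(1,0)
O=[("scene",(289.3,256.),(-.11,.075,.13)),("scene",(326,225.3),(-.11,-.075,.13)),("scene",(216,225),(.11,.075,.13)),("scene",(287.7,300),(-.11,.075,0)),
("side",(278.7,227.7),(-.11,.075,.13)),("side",(341,250),(-.11,-.075,.13)),("side",(385.3,188.7),(.11,-.075,.13)),("side",(340,290.7),(-.11,-.075,0))]
def W(p,P):
    c,s=np.cos(p[2]),np.sin(p[2]);return np.array([p[0]+c*P[0]-s*P[1],p[1]+s*P[0]+c*P[1],P[2]])
def f(p):return np.concatenate([proj(c,W(p,P))-uv for c,uv,P in O])
r=least_squares(f,[.54,-.05,-1.57]);print(r.x,r.fun.reshape(-1,2))
p=r.x
o=np.array([np.cos(p[2]),np.sin(p[2])])*-1
print("out dir",o)
for n,P in dict(pivot=(-.131,0,.089),seat=(-.1205,0,.141),edge=(-.11,0,.154)).items():print(n,W(p,P),proj("scene",W(p,P)),proj("side",W(p,P)))
# lid angle and crossbar in case frame
for n,X in dict(cross=(.5534,.1583,.1283),lend=(.5425,.136,.075),lfe=(.5417,.0002,.2902),bail=(.5434,.097,.0752)).items():
    d=np.array(X[:2])-p[:2];c,s=np.cos(p[2]),np.sin(p[2]);print(n,"case",c*d[0]+s*d[1],-s*d[0]+c*d[1],X[2])
```

```text
[ 0.5369 -0.05   -1.6232] [[-1.464  -0.0962]
 [-0.8818 -1.6513]
 [-1.7625 -0.5812]
 [ 2.2392 -0.7201]
 [-1.3309 -0.8075]
 [-0.0427  1.4018]
 [ 0.3008 -0.1071]
 [-0.1202  1.7291]]
out dir [0.0524 0.9986]
pivot [0.5437 0.0809 0.089 ] [314.9586 256.2036] [303.976  259.0119]
seat [0.5432 0.0704 0.141 ] [311.0045 236.6957] [305.8147 238.3282]
edge [0.5426 0.0599 0.154 ] [307.1326 230.5644] [308.2068 230.5676]
cross case -0.2088472756267671 0.005591647067682556 0.1283
lend case -0.18600674252872582 -0.004124836236336499 0.075
lfe case -0.05035139387612297 0.0021923135909797825 0.2902
bail case -0.1471074844892438 -0.001182435179751331 0.0752
```

Call:
drive_tool:
  dp:
    - [0,0,4]
    - [0,0,4]
    - [1,1,3.5]
    - [2,3,2]
    - [2,3,1]
    - [2.2,3.4,0]
    - [2.2,3.4,0]
    - [2.2,3.4,0]
  roll: [0,0,0.11,0.11,0.11,0.11,0.11,0.11]
  gripper: 0

```text
time_s: 1.62
tool_pos: [0.2755, -0.428, 0.3421]
eef_rot: [-0.0, 0.892, 0.452, -0.005]
contact_force: [0.5, -0.6, 0.4]
opening: 0.0002
```

```bash
cat >> h.py <<'E'
p=np.array([.5369,-.05,-1.6232])
def case(X):
    d=np.array(X[:2])-p[:2];c,s=np.cos(p[2]),np.sin(p[2]);return np.array([-(c*d[0]+s*d[1])-.11,-s*d[0]+c*d[1],X[2]])*1e3 # out of face, y, z mm
def world(out,y,z):
    c,s=np.cos(p[2]),np.sin(p[2]);x=-(out+110)/1e3;y=y/1e3
    return np.array([p[0]+c*x-s*y,p[1]+s*x+c*y,z/1e3])
def tool():
    s=robot.observe();w,x,y,z=s["eef_rot"];ty=np.array([2*(x*y-w*z),1-2*(x*x+z*z),2*(y*z+w*x)])
    print("t",round(s["time_s"],2),"tcp",s["tool_pos"].round(4),"case(out,y,z)",case(s["tool_pos"]).round(1),"jaw ang err",round(float(np.arctan2(ty[1],ty[0])-(p[2]+np.pi/2)),3),"F",s["contact_force"].round(1),"op",round(s["opening"],4))
    return s
E
python3 - <<'E'
from h import *
np.set_printoptions(precision=4,suppress=True)
tool()
for t in["t_nut","collet","strap_clamp","step_block","v_block","coupling_nut"]:
    r=[]
    for c in("scene","side"):
        q=robot.pinpoint(c,t)
        if q:r.append(ray(c,q[0]["uv"]));print(t,c,q[0]["confidence"],case(atz(c,q[0]["uv"],0)))
E
```

```text
t 1.62 tcp [ 0.2755 -0.428   0.3421] case(out,y,z) [-501.2 -241.2  342.1] jaw ang err -0.581 F [ 0.5 -0.6  0.4] op 0.0002
t_nut scene 0.72 [76.9797 89.5063  0.    ]
t_nut side 0.58 [70.7215 83.2482  0.    ]
collet scene 0.69 [ 64.9871 -78.8722   0.    ]
collet side 0.48 [ 53.5303 -78.0782   0.    ]
strap_clamp side 0.65 [-143.6995 -116.6935   -0.    ]
step_block scene 0.92 [-166.5626  110.4905    0.    ]
v_block scene 0.69 [264.8208 158.0311   0.    ]
v_block side 0.63 [267.9124 152.4808   0.    ]
coupling_nut scene 0.49 [350.349   40.9414   0.    ]
coupling_nut side 0.75 [341.8411  50.5541   0.    ]
```

Call:
drive_tool:
  dp:
    - [2.2,3.4,0]
    - [2.2,3.4,0]
    - [2.2,3.4,0]
    - [2.2,3.4,0]
    - [2.2,3.4,0]
    - [2.2,3.4,0]
    - [2.2,3.4,0]
    - [2.2,3.4,0]
  roll: [0.1,0.1,0.1,0.1,0.1,0.08,0,0]

```text
time_s: 2.88
tool_pos: [0.4489, -0.1576, 0.3389]
eef_rot: [0.001, 0.727, 0.687, -0.006]
contact_force: [0.5, -0.8, 0.0]
opening: 0.0001
```

Call:
drive_tool:
  dp:
    - [2.2,3.4,0]
    - [2.2,3.4,0]
    - [2.2,3.4,0]
    - [0,0,0]
  roll: [0,0,0,0]

```text
time_s: 3.22
tool_pos: [0.5192, -0.0467, 0.3388]
eef_rot: [0.0, 0.725, 0.688, -0.004]
contact_force: [-0.3, -1.1, 0.1]
opening: -0.0004
```

Run:
```python
from h import *
tool()
cv2.imwrite("pics/b_wrist.png",robot.grab_frame("wrist"))
```

```text
t 3.22 tcp [ 0.5192 -0.0467  0.3388] case(out,y,z) [-107.6  -17.8  338.8] jaw ang err -0.0 F [-0.3 -1.1  0.1] op -0.0004
```

View pics/b_wrist.png

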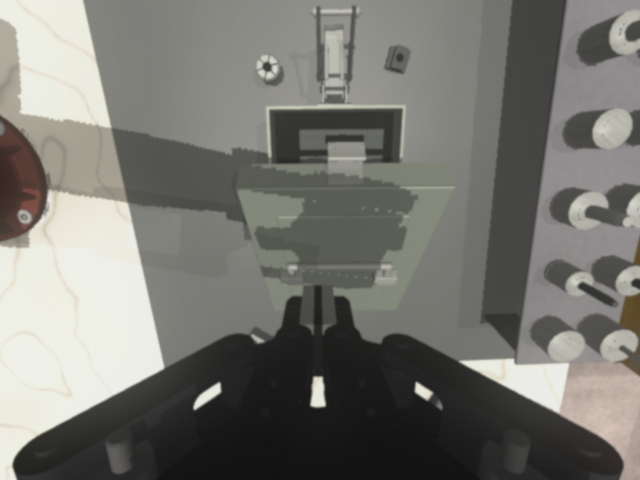

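Call:
drive_tool:
  dp:
    - [1.9,2.6,-1]
    - [0,0,-2]
    - [0,0,-1.5]
    - [0,0,-1]
    - [0,0.7,-1]
    - [0,0.7,-1]
    - [0,0.7,-1]
    - [0,0.7,-1]
  roll: [0,0,0,0,0,0,0,0]

```text
time_s: 3.93
tool_pos: [0.5395, -0.0004, 0.2438]
eef_rot: [0.005, 0.729, 0.684, -0.005]
contact_force: [-0.8, 4.4, 8.2]
opening: 0.0001
```

Run:
```python
from h import *
tool()
```

```text
t 3.93 tcp [ 5.395e-01 -4.000e-04  2.438e-01] case(out,y,z) [-60.3  -0.  243.8] jaw ang err -0.012 F [-0.8  4.4  8.2] op 0.0001
```

Call:
drive_tool:
  dp:
    - [0,0.7,-1.1]
    - [0,0.7,-1.1]
    - [0.1,0.6,-1.1]
    - [0,0.5,-1.1]
    - [0,0.5,-1.1]
    - [0.1,0.4,-1.1]
    - [0,0.3,-1.1]
    - [0,0.2,-1.1]
  roll: [0,0,0,0,0,0,0,0]

```text
time_s: 4.6
tool_pos: [0.5436, 0.0478, 0.1541]
eef_rot: [0.005, 0.729, 0.684, 0.001]
contact_force: [-0.4, 1.8, 2.2]
opening: -0.0001
```

Run:
```python
from h import *
tool()
```

```text
t 4.6 tcp [0.5436 0.0478 0.1541] case(out,y,z) [-11.9   1.6 154.1] jaw ang err -0.011 F [-0.4  1.8  2.2] op -0.0001
```

Call:
drive_tool:
  dp:
    - [0,-0.4,-0.3]
    - [0,0,-0.4]
    - [0,0,-0.4]
    - [0,0,0]
  roll: [0,0,0,0]

```text
time_s: 4.93
tool_pos: [0.5417, 0.0425, 0.1368]
eef_rot: [0.004, 0.729, 0.685, -0.001]
contact_force: [0.3, 0.4, 0.7]
opening: -0.0002
```

Call:
drive_tool:
  dp:
    - [0,0,2]
    - [0,0,3]
    - [0,-1,4]
    - [0,-1,3]
    - [0,0,0]
    - [0,0,0]
  roll: [0,0,0,0,0,0]
  gripper: 1

```text
time_s: 5.43
tool_pos: [0.5365, 0.0173, 0.2568]
eef_rot: [0.002, 0.73, 0.684, -0.007]
contact_force: [0.3, 0.7, -0.8]
opening: 0.0719
```

Run:
```python
from h import *
tool()
for n in("wrist","scene","side"):cv2.imwrite(f"pics/c_{n}.png",robot.grab_frame(n))
np.set_printoptions(precision=4,suppress=True)
for t in["lid_front_edge","keeper_seat","lever_pivot","lever_end","crossbar","bail"]:
    r=[]
    for c in("scene","side","wrist"):
        q=robot.pinpoint(c,t)
        print(t,c,[(np.round(x["uv"],1).tolist(),round(x["confidence"],2)) for x in q[:3]])
        if q:r.append(ray(c,q[0]["uv"]))
    if len(r)>1:
        X,e=tri(r);print("   ",case(X),e)
tool()
S=[cv2.resize(cv2.imread("pics/c_scene.png")[200:300,260:360],(400,400),interpolation=cv2.INTER_CUBIC),cv2.resize(cv2.imread("pics/c_side.png")[200:300,250:350],(400,400),interpolation=cv2.INTER_CUBIC)]
cv2.imwrite("pics/c2.png",np.hstack(S))
```

```text
t 5.43 tcp [0.5365 0.0173 0.2568] case(out,y,z) [-42.8  -3.9 256.8] jaw ang err -0.013 F [ 0.3  0.7 -0.8] op 0.0719
lid_front_edge scene [([308.4, 224.8], 0.89), ([315.0, 254.5], 0.54), ([226.6, 209.5], 0.39)]
lid_front_edge side [([308.7, 223.0], 0.56), ([284.9, 274.1], 0.43), ([383.5, 259.6], 0.41)]
lid_front_edge wrist [([323.2, 181.6], 0.6)]
    [  0.5796  -0.7062 172.4837] [np.float64(3.2138861797550278), np.float64(2.771077197723776), np.float64(0.6215802216762882)]
keeper_seat scene [([311.9, 230.0], 0.55)]
keeper_seat side [([383.8, 260.8], 0.4)]
keeper_seat wrist [([321.2, 165.8], 0.88)]
    [-28.1378 -74.393   92.5184] [np.float64(10.766310779862993), np.float64(78.33231683281278), np.float64(80.12720367228226)]
lever_pivot scene [([319.3, 254.1], 0.85), ([269.5, 269.1], 0.21), ([371.6, 372.9], 0.17)]
lever_pivot side [([332.1, 310.4], 0.63), ([301.8, 257.2], 0.57)]
lever_pivot wrist [([321.1, 147.3], 0.84), ([392.5, 103.7], 0.19)]
    [ 20.1747 -45.435   18.9884] [np.float64(39.13354610291424), np.float64(50.7984737842557), np.float64(44.75097803316735)]
lever_end scene [(
[... 192 characters left out ...]
(0.43921473413143824), np.float64(1.6500311928723705), np.float64(1.8992877600637543)]
crossbar scene [([339.0, 254.8], 0.68)]
crossbar side [([429.8, 196.3], 0.51), ([281.2, 271.3], 0.48)]
crossbar wrist [([318.5, 63.6], 0.89), ([233.3, 260.6], 0.15)]
    [ 20.6152 -80.5571 187.2256] [np.float64(116.08793911155979), np.float64(187.69663093286167), np.float64(97.65766527179333)]
bail scene [([316.5, 264.5], 0.52), ([370.5, 375.4], 0.39)]
bail side [([297.5, 270.6], 0.67)]
bail wrist []
    [33.8113  6.4668 69.1166] [np.float64(5.293913293963582), np.float64(5.2939132939637465)]
t 6.48 tcp [0.5359 0.0183 0.2556] case(out,y,z) [-41.9  -4.6 255.6] jaw ang err -0.012 F [ 0.9 -0.3  0.2] op 0.0859
```

View pics/c_wrist.png

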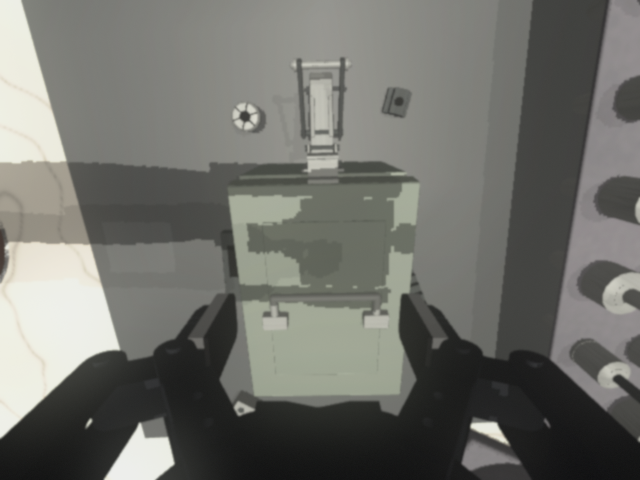

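View pics/c2.png

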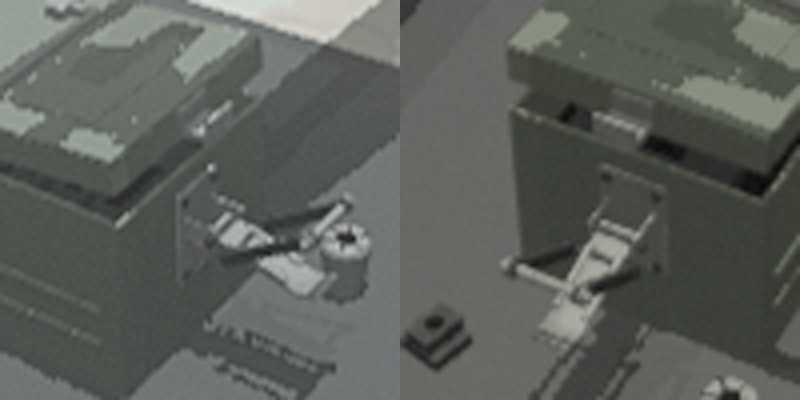

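Run:
```python
from h import *
s=tool();t=s["tool_pos"]
for dz in(0,.013,.018,.03):
    print(dz,[proj(c,t+[0,0,dz]).round(0).tolist() for c in("wrist","scene","side")])
print([ (n,proj("wrist",world(*q)).round(0).tolist()) for n,q in dict(edge0=(0,0,154),edge172=(0,0,172),pivot=(21,0,89),rearl=(-220,-75,154),rearr=(-220,75,154)).items()])
```

```text
t 6.48 tcp [0.5359 0.0183 0.2556] case(out,y,z) [-41.9  -4.6 255.6] jaw ang err -0.012 F [ 0.9 -0.3  0.2] op 0.0859
0 [[315.0, 274.0], [292.0, 186.0], [320.0, 181.0]]
0.013 [[314.0, 283.0], [292.0, 181.0], [320.0, 175.0]]
0.018 [[314.0, 287.0], [292.0, 179.0], [320.0, 173.0]]
0.03 [[314.0, 298.0], [291.0, 174.0], [320.0, 169.0]]
[('edge0', [322.0, 178.0]), ('edge172', [322.0, 181.0]), ('pivot', [321.0, 149.0]), ('rearl', [250.0, 396.0]), ('rearr', [397.0, 396.0])]
```

View pics/c_side.png

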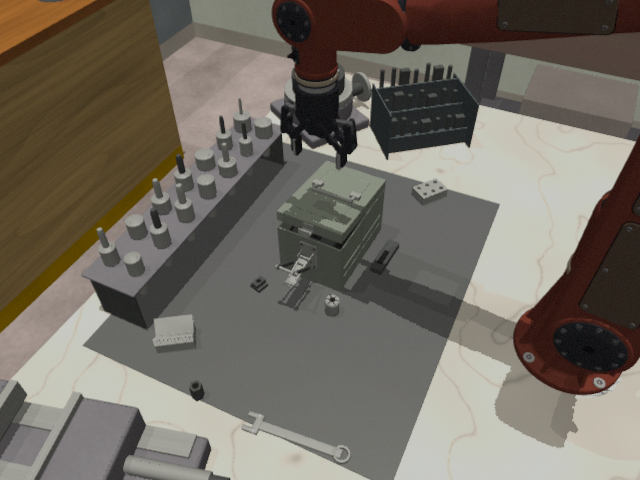

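Run:
```python
from h import *
s=robot.observe();t=s["tool_pos"]
im=[]
for c,(u,v) in dict(scene=(240,110),side=(260,90)).items():
    a=cv2.imread(f"pics/c_{c}.png")
    a=cv2.resize(a[v:v+100,u:u+100],(400,400),interpolation=cv2.INTER_CUBIC)
    for dx in(-.0425,0,.0425):
        for dz in (0,.013):
            q=(proj(c,t+[dx,0,dz])-(u,v))*4;cv2.circle(a,tuple(int(k) for k in q),3,(0,0,255) if dz==0 else (0,255,0),-1)
    im.append(a)
cv2.imwrite("pics/d.png",np.hstack(im))
```

```text
(no output)
```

View pics/d.png

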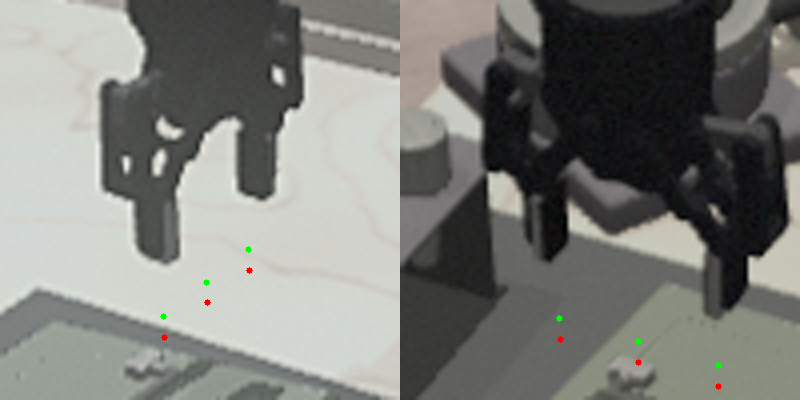

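Run:
```python
from h import *
s=robot.observe();print(s["tool_pos"])
for a,b in(((279.5,174.5),(295.8,154.5)),((303.8,159.2),(340.5,168.8))):
    X,e=tri([ray("scene",a),ray("side",b)]);print(X.round(4),np.round(e,1))
for w in ((228,298),(408,298)): pass
```

```text
[0.53590905 0.01828881 0.25555484]
[0.5838 0.0215 0.3065] [0.8 0.8]
[0.4911 0.0216 0.3017] [0.4 0.4]
```

Call:
drive_tool:
  dp:
    - [0.5,1.2,-2]
    - [0,1,-3]
    - [0,0,-3]
    - [0,0,-2]
    - [0,0,-1]
    - [0,0,-0.6]
    - [0,0,-0.6]
    - [0,0,-0.5]
  roll: [0,0,0,0,0,0,0,0]
  gripper: 0

```text
time_s: 7.15
tool_pos: [0.5453, 0.0409, 0.1301]
eef_rot: [0.006, 0.73, 0.684, -0.003]
contact_force: [-0.4, 0.9, 1.5]
opening: -0.0004
```

Run:
```python
from h import *
tool()
```

```text
t 7.15 tcp [0.5453 0.0409 0.1301] case(out,y,z) [-18.8   3.6 130.1] jaw ang err -0.013 F [-0.4  0.9  1.5] op -0.0004
```

Call:
drive_tool:
  dp:
    - [0,0,-0.5]
    - [0,0,-0.5]
    - [0,0,-0.5]
    - [0,0,-0.5]
  roll: [0,0,0,0]

```text
time_s: 7.48
tool_pos: [0.5482, 0.041, 0.1164]
eef_rot: [0.007, 0.73, 0.683, -0.002]
contact_force: [-17.2, 0.8, 37.8]
opening: -0.0001
```

Call:
drive_tool:
  dp:
    - [0,0,-0.3]
    - [0,0,-0.3]
    - [0,0,0]
  roll: [0,0,0]

```text
time_s: 7.73
tool_pos: [0.5497, 0.0407, 0.118]
eef_rot: [0.008, 0.73, 0.683, -0.001]
contact_force: [-0.2, -0.6, -0.6]
opening: 0.0001
```

Call:
drive_tool:
  dp:
    - [-0.3,0,2.5]
    - [-0.3,0,3.5]
    - [0,0,3]
    - [0,1,1]
    - [0,0,0]
    - [0,0,0]
  roll: [0,0,0,0,0,0]
  gripper: 1

```text
time_s: 8.23
tool_pos: [0.5435, 0.0505, 0.22]
eef_rot: [0.01, 0.73, 0.683, -0.001]
contact_force: [-1.1, -1.0, -0.5]
opening: 0.0724
```

Run:
```python
from h import *
tool()
for n in("wrist","scene","side"):cv2.imwrite(f"pics/e_{n}.png",robot.grab_frame(n))
np.set_printoptions(precision=4,suppress=True)
for t in["lid_front_edge","crossbar","lever_end","lever_pivot"]:
    r=[]
    for c in("scene","side","wrist"):
        q=robot.pinpoint(c,t)
        print(t,c,[(np.round(x["uv"],1).tolist(),round(x["confidence"],2)) for x in q[:3]])
        if q:r.append(ray(c,q[0]["uv"]))
    if len(r)>1:
        X,e=tri(r);print("   ",case(X),e)
tool()
S=[cv2.resize(cv2.imread("pics/e_scene.png")[200:300,260:360],(400,400),interpolation=cv2.INTER_CUBIC),cv2.resize(cv2.imread("pics/e_side.png")[200:300,250:350],(400,400),interpolation=cv2.INTER_CUBIC)]
cv2.imwrite("pics/e2.png",np.hstack(S))
```

```text
t 8.23 tcp [0.5435 0.0505 0.22  ] case(out,y,z) [ -9.3   1.4 220. ] jaw ang err -0.014 F [-1.1 -1.  -0.5] op 0.0724
lid_front_edge scene [([308.8, 232.1], 0.95), ([223.9, 208.2], 0.38)]
lid_front_edge side [([304.5, 230.3], 0.55)]
lid_front_edge wrist [([316.3, 226.2], 0.83)]
    [  4.6164   3.2154 155.7449] [np.float64(2.647889752515892), np.float64(2.600744034990816), np.float64(3.5558381427355443)]
crossbar scene [([341.7, 254.5], 0.65)]
crossbar side [([177.5, 339.5], 0.63), ([284.9, 267.7], 0.57)]
crossbar wrist [([309.0, 106.3], 0.96)]
    [171.9337  47.7099 128.9213] [np.float64(64.47988428737061), np.float64(150.91584426885572), np.float64(98.94987926013641)]
lever_end scene [([337.8, 268.5], 0.77)]
lever_end side [([291.5, 283.6], 0.91), ([297.0, 270.2], 0.43)]
lever_end wrist [([309.4, 124.1], 0.73)]
    [78.5517 -4.07   74.1196] [np.float64(2.765292474590911), np.float64(1.5513148046561753), np.float64(3.490230653028945)]
lever_pivot scene [([320.1, 254.0], 0.71), ([370.5, 373.6], 0.39)]
lever_pivot side [([302.0, 254.9], 0.65), ([298.2, 269.3], 0.15)]
lever_pivot wrist [([313.1, 187.1], 0.59)]
    [ 27.558   -0.0144 103.061 ] [np.float64(7.518330671772959), np.float64(3.221726830889064), np.float64(4.927612442539107)]
t 8.98 tcp [0.5429 0.0502 0.2199] case(out,y,z) [ -9.6   0.7 219.9] jaw ang err -0.015 F [-0.9 -0.3  0.6] op 0.0853
```

View pics/e_wrist.png

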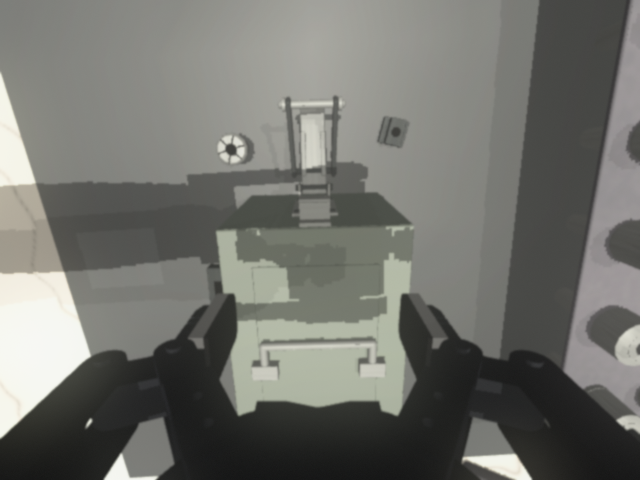

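View pics/e2.png

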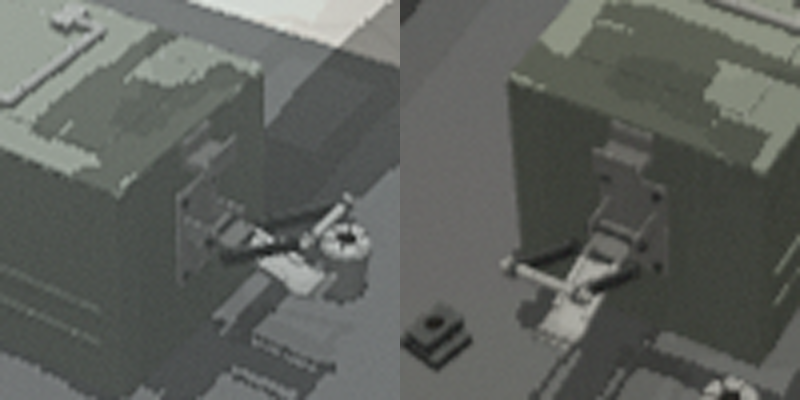

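Run:
```python
from h import *
s=tool()
np.set_printoptions(precision=1,suppress=True)
R=[ray("scene",(342,255.2)),ray("side",(286.5,269.5)),ray("wrist",(310.8,105))]
for q in([0,1,2],[0,2],[1,2],[0,1]):
    X,e=tri([R[i] for i in q]);c=case(X);print(q,X.round(4)*1000,c,np.round(e,1),"d pivot",np.hypot(c[0]-21,c[2]-89))
```

```text
t 8.98 tcp [0.5429 0.0502 0.2199] case(out,y,z) [ -9.6   0.7 219.9] jaw ang err -0.015 F [-0.9 -0.3  0.6] op 0.0853
[0, 1, 2] [546.6 149.6 122.9] [ 89.9  -0.8 122.9] [3.2 1.4 2.1] d pivot 76.75084474902455
[0, 2] [545.7 149.9 120.9] [ 90.1  -1.6 120.9] [2.4 2.4] d pivot 76.06604423593033
[1, 2] [547.2 147.8 122.8] [ 88.   -0.  122.8] [0.3 0.3] d pivot 75.06296421491355
[0, 1] [546.5 151.5 124.1] [ 91.7  -1.  124.1] [2. 2.] d pivot 78.93625352692348
```

Call:
drive_tool:
  dp:
    - [0.1,3,0]
    - [0.1,3,-1]
    - [0.1,3,-2]
    - [0.1,1.4,-3]
    - [0,0,-3]
    - [0,0,-2.5]
    - [0,0,0]
    - [0,0,0]
  roll: [0.015,0,0,0,0,0,0,0]

```text
time_s: 9.65
tool_pos: [0.5508, 0.1588, 0.1066]
eef_rot: [0.013, 0.726, 0.688, 0.004]
contact_force: [0.7, 0.4, 1.1]
opening: 0.0854
```

Run:
```python
from h import *
tool()
S=[]
for n,(u,v) in dict(scene=(270,170),side=(240,190)).items():
    a=robot.grab_frame(n);S.append(cv2.resize(a[v:v+120,u:u+120],(400,400),interpolation=cv2.INTER_CUBIC))
cv2.imwrite("pics/f.png",np.hstack(S))
```

```text
t 9.65 tcp [0.5508 0.1588 0.1066] case(out,y,z) [ 99.3   3.  106.6] jaw ang err -0.002 F [0.7 0.4 1.1] op 0.0854
```

View pics/f.png

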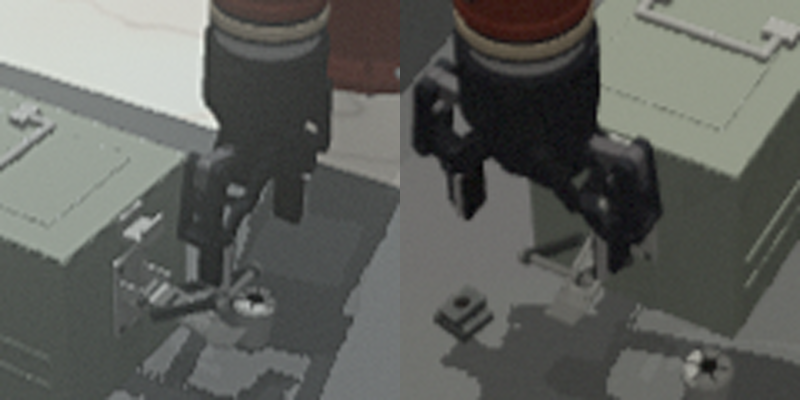

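Call:
drive_tool:
  dp:
    - [-0.35,-0.4,-1]
    - [0,0,-1.4]
    - [0,0,-1.4]
    - [0,0,-0.3]
    - [0,0,0]
  roll: [0,0,0,0,0]

```text
time_s: 10.17
tool_pos: [0.5551, 0.153, 0.0743]
eef_rot: [0.019, 0.727, 0.686, 0.011]
contact_force: [1.2, 0.4, 0.6]
opening: 0.0855
```

Run:
```python
from h import *
tool()
S=[]
for n,(u,v) in dict(scene=(270,170),side=(240,190)).items():
    a=robot.grab_frame(n);S.append(cv2.resize(a[v:v+120,u:u+120],(400,400),interpolation=cv2.INTER_CUBIC))
cv2.imwrite("pics/g.png",np.hstack(S))
```

```text
t 10.17 tcp [0.5551 0.153  0.0743] case(out,y,z) [93.7  7.5 74.3] jaw ang err -0.005 F [1.2 0.4 0.6] op 0.0855
```

View pics/g.png

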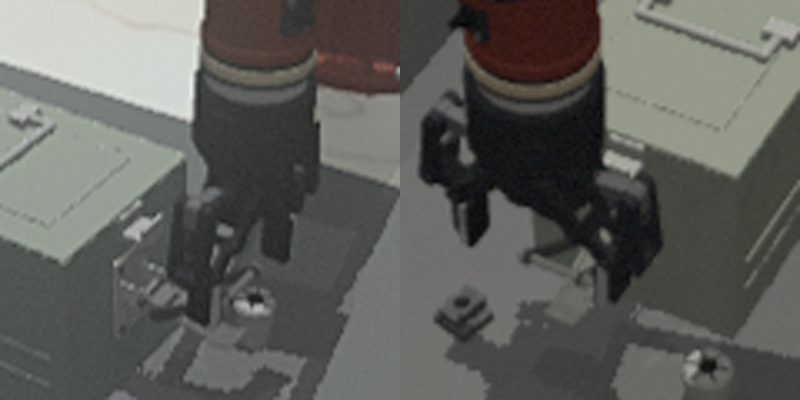

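Call:
drive_tool:
  dp:
    - [-0.8,0,-0.5]
    - [-0.3,0,-0.6]
    - [0,0,0]
    - [0,0,0]
  roll: [0,0,0,0]

```text
time_s: 10.6
tool_pos: [0.5455, 0.1533, 0.0662]
eef_rot: [0.02, 0.727, 0.686, 0.014]
contact_force: [-1.2, -0.4, 0.9]
opening: 0.0856
```

Run:
```python
from h import *
s=tool();print(s["eef_rot"].round(4),s["joint_pos"].round(3))
S=[]
for n,(u,v) in dict(scene=(270,170),side=(240,190)).items():
    a=robot.grab_frame(n);S.append(cv2.resize(a[v:v+120,u:u+120],(400,400),interpolation=cv2.INTER_CUBIC))
cv2.imwrite("pics/g1.png",np.hstack(S))
cv2.imwrite("pics/g1w.png",robot.grab_frame("wrist"))
```

```text
t 10.6 tcp [0.5455 0.1533 0.0662] case(out,y,z) [93.5 -2.1 66.2] jaw ang err -0.005 F [-1.2 -0.4  0.9] op 0.0856
[0.0202 0.7269 0.6863 0.0139] [ 0.161  0.21   1.883 -0.021  1.003  0.229]
```

View pics/g1.png

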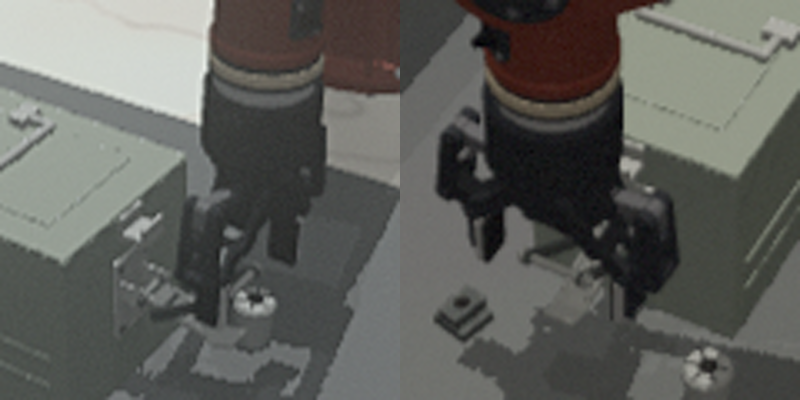

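View pics/g1w.png

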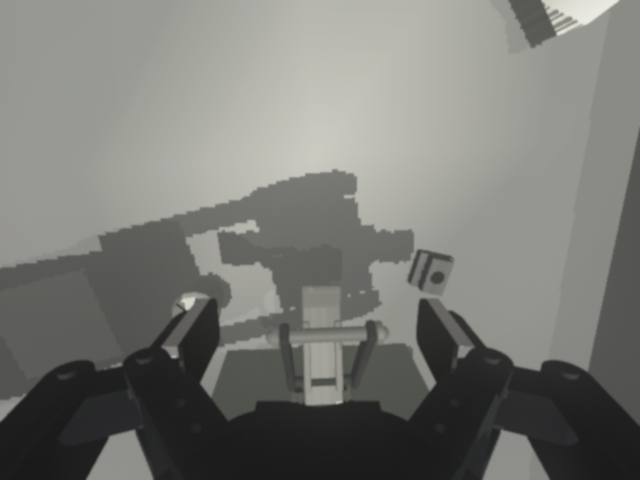

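Run:
```python
from h import *
s=tool();t=s["tool_pos"];w,x,y,z=s["eef_rot"]
zt=np.array([2*(x*z+w*y),2*(y*z-w*x),1-2*(x*x+y*y)]);print(zt)
for b in(.03,.037,.048,.06):print(b,proj("wrist",t-zt*b))
for q in ((327.5,335),):
    for zz in(.118,.122,.126):print(zz,case(atz("wrist",q,zz)))
```

```text
t 10.75 tcp [0.5458 0.1533 0.0663] case(out,y,z) [93.5 -1.8 66.3] jaw ang err -0.005 F [ 0.7 -0.4 -1. ] op 0.0856
[ 0.04801504 -0.01035002 -0.99879299]
0.03 [314.22338368 297.23914133]
0.037 [314.08078379 303.94648682]
0.048 [313.83039549 315.7237815 ]
0.06 [313.51279852 330.66231069]
0.118 [ 86.48008961   1.62752905 118.        ]
0.122 [ 89.06139867   1.30963633 122.        ]
0.126 [ 91.64270772   0.99174361 126.        ]
```

Call:
drive_tool:
  dp:
    - [0.2,0,-0.5]
    - [0.1,0,-0.5]
    - [0,0,0]
  roll: [0,0,0]

```text
time_s: 11.0
tool_pos: [0.55, 0.1536, 0.0562]
eef_rot: [0.021, 0.727, 0.686, 0.015]
contact_force: [-0.5, 0.1, 0.1]
opening: 0.0855
```

Call:
drive_tool:
  dp:
    - [0,0,0]
    - [0,0,0]
    - [0,0,0]
    - [0,0,0]
    - [0,0,0]
  roll: [0,0,0,0,0]
  gripper: 0.5

```text
time_s: 11.42
tool_pos: [0.5503, 0.1539, 0.0555]
eef_rot: [0.02, 0.727, 0.686, 0.015]
contact_force: [-0.3, 0.1, -0.4]
opening: 0.0463
```

Run:
```python
from h import *
s=tool()
cv2.imwrite("pics/i.png",robot.grab_frame("wrist"))
```

```text
t 11.42 tcp [0.5503 0.1539 0.0555] case(out,y,z) [94.3  2.7 55.5] jaw ang err -0.005 F [-0.3  0.1 -0.4] op 0.0463
```

View pics/i.png

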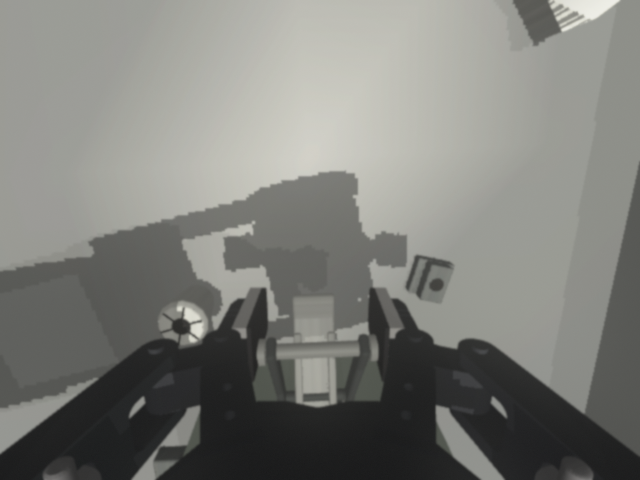

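Call:
drive_tool:
  dp:
    - [0,0,0]
    - [0,0,0]
    - [0,0,0]
    - [0,-0.6,0]
    - [0,0,0]
  roll: [0,0,0,0,0]
  gripper: 0.9

```text
time_s: 11.88
tool_pos: [0.55, 0.1472, 0.0556]
eef_rot: [0.021, 0.727, 0.687, 0.014]
contact_force: [-0.7, -0.4, -0.8]
opening: 0.0769
```

Run:
```python
from h import *
s=tool()
cv2.imwrite("pics/j.png",robot.grab_frame("wrist"))
```

```text
t 11.88 tcp [0.55   0.1472 0.0556] case(out,y,z) [87.6  2.8 55.6] jaw ang err -0.004 F [-0.7 -0.4 -0.8] op 0.0769
```

View pics/j.png

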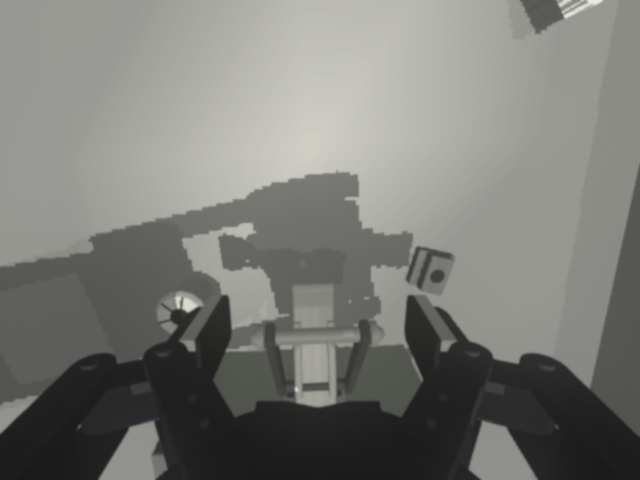

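Call:
drive_tool:
  dp:
    - [0,0,0]
    - [0,0,0]
    - [0,0,0]
    - [0,0,0]
    - [0,0,0]
    - [0,0,0]
  roll: [0,0,0,0,0,0]
  gripper: 0.4

```text
time_s: 12.43
tool_pos: [0.5499, 0.1477, 0.0558]
eef_rot: [0.02, 0.727, 0.686, 0.015]
contact_force: [-0.3, 0.2, 0.2]
opening: 0.0463
```

Run:
```python
from h import *
s=tool()
cv2.imwrite("pics/k.png",robot.grab_frame("wrist"))
```

```text
t 12.43 tcp [0.5499 0.1477 0.0558] case(out,y,z) [88.1  2.6 55.8] jaw ang err -0.005 F [-0.3  0.2  0.2] op 0.0463
```

View pics/k.png

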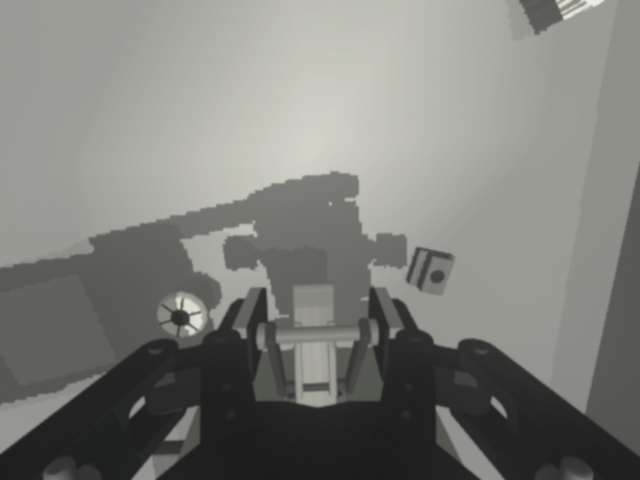

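Run:
```python
from h import *
s=tool()
S=[]
for n,(u,v) in dict(scene=(290,200),side=(250,210)).items():
    a=robot.grab_frame(n);S.append(cv2.resize(a[v:v+100,u:u+100],(400,400),interpolation=cv2.INTER_CUBIC))
    for t in("crossbar",):
        print(n,[(np.round(x["uv"],1).tolist(),round(x["confidence"],2)) for x in robot.pinpoint(n,t)[:3]])
cv2.imwrite("pics/l.png",np.hstack(S))
for zz in(.112,.117,.122):print(zz,case(atz("wrist",(318,335),zz)))
print(robot.pinpoint("wrist","crossbar")[:1])
```

```text
t 12.48 tcp [0.5499 0.1477 0.0558] case(out,y,z) [88.1  2.6 55.8] jaw ang err -0.005 F [ 0.3  0.7 -0.6] op 0.0468
scene [([340.1, 255.6], 0.4)]
side [([284.3, 269.8], 0.48)]
0.112 [ 84.06554373   1.66474059 112.        ]
0.117 [ 87.27638388   1.4258335  117.        ]
0.122 [ 90.48722402   1.18692642 122.        ]
[{'uv': [314.5, 337.0], 'confidence': 0.9}]
```

View pics/l.png

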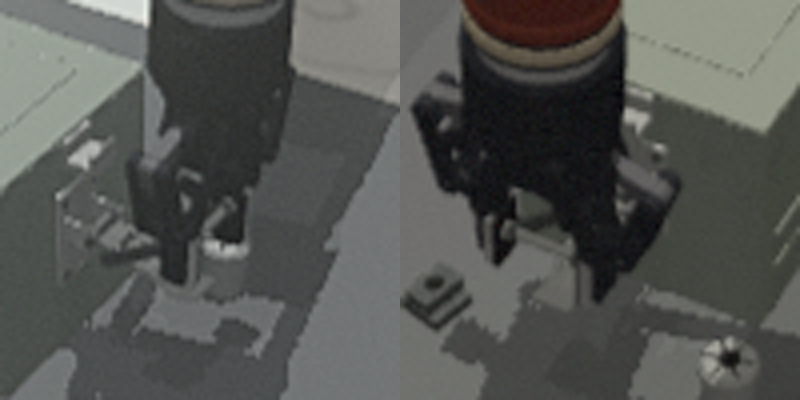

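Call:
drive_tool:
  dp:
    - [0,-0.8,0.9]
    - [0,-0.9,0.9]
    - [-0.1,-0.9,0.9]
    - [0,-0.9,0.8]
    - [0,0,0]
  roll: [0,0,0,0,0]

```text
time_s: 13.15
tool_pos: [0.5484, 0.1101, 0.0921]
eef_rot: [0.02, 0.727, 0.686, 0.015]
contact_force: [-0.5, 2.6, 0.6]
opening: 0.0462
```

Run:
```python
from h import *
s=tool()
S=[]
for n,(u,v) in dict(scene=(290,190),side=(250,200)).items():
    a=robot.grab_frame(n);S.append(cv2.resize(a[v:v+100,u:u+100],(400,400),interpolation=cv2.INTER_CUBIC))
cv2.imwrite("pics/m.png",np.hstack(S))
cv2.imwrite("pics/mw.png",robot.grab_frame("wrist"))
```

```text
t 13.15 tcp [0.5484 0.1101 0.0921] case(out,y,z) [50.5  3.1 92.1] jaw ang err -0.005 F [-0.5  2.6  0.6] op 0.0462
```

View pics/m.png

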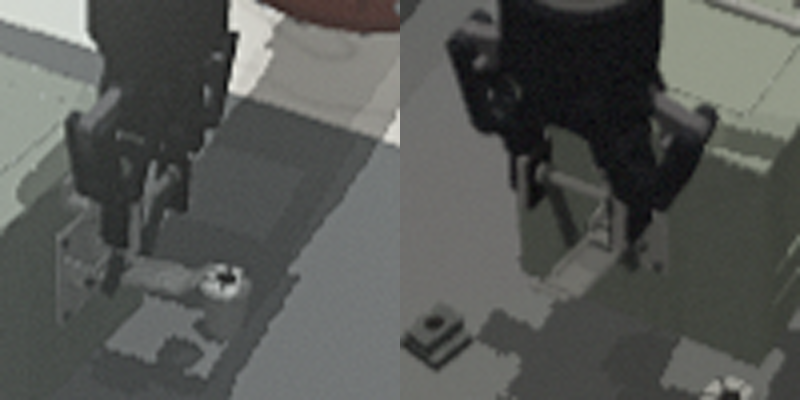

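View pics/mw.png

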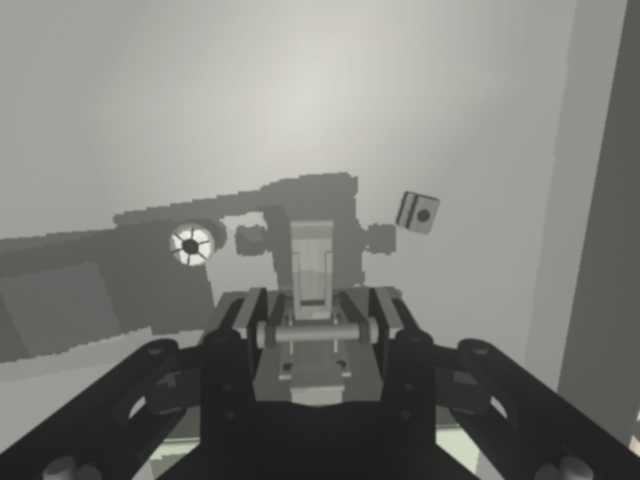

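Call:
drive_tool:
  dp:
    - [0,-0.5,0.5]
    - [-0.1,-0.8,0.3]
    - [0,-0.7,0]
    - [0,0,0]
  roll: [0,0,0,0]

```text
time_s: 13.63
tool_pos: [0.5477, 0.0919, 0.0997]
eef_rot: [0.019, 0.726, 0.687, 0.017]
contact_force: [1.1, 1.6, -4.6]
opening: 0.0465
```

```bash
cat > look.py <<'E'
from h import *
import sys
k=sys.argv[1];s=tool()
S=[]
for n,(u,v) in dict(scene=(270,180),side=(250,190)).items():
    a=robot.grab_frame(n);S.append(cv2.resize(a[v:v+100,u:u+100],(400,400),interpolation=cv2.INTER_CUBIC))
cv2.imwrite(f"pics/{k}.png",np.hstack(S))
cv2.imwrite(f"pics/{k}w.png",robot.grab_frame("wrist"))
E
python3 look.py n
```

```text
t 13.63 tcp [0.5477 0.0919 0.0997] case(out,y,z) [32.3  3.4 99.7] jaw ang err -0.003 F [ 1.1  1.6 -4.6] op 0.0465
```

View pics/n.png

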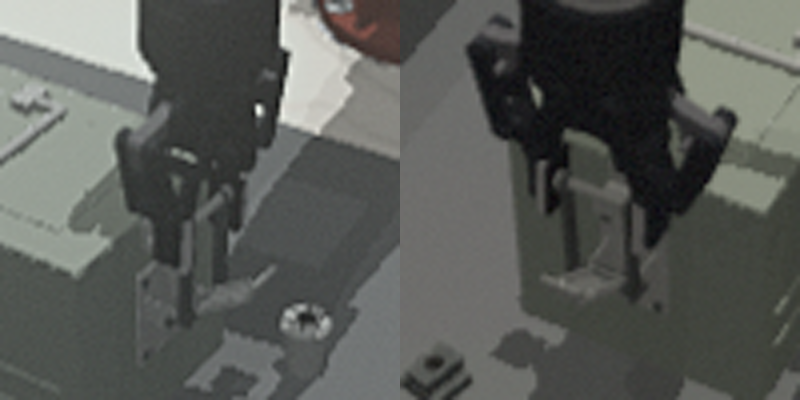

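View pics/nw.png

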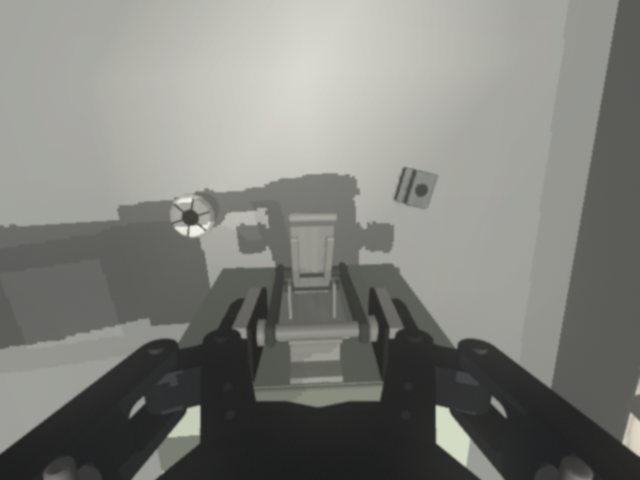

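Call:
drive_tool:
  dp:
    - [-0.1,-0.6,0]
    - [0,-0.6,0]
    - [0,0,0]
  roll: [0,0,0]

```text
time_s: 14.03
tool_pos: [0.5471, 0.0812, 0.1]
eef_rot: [0.018, 0.727, 0.687, 0.018]
contact_force: [1.2, 1.9, -1.4]
opening: 0.0463
```

```bash
python3 look.py o
```

```text
t 14.03 tcp [0.5471 0.0812 0.1   ] case(out,y,z) [ 21.5   3.3 100. ] jaw ang err -0.004 F [ 1.2  1.9 -1.4] op 0.0463
```

View pics/o.png

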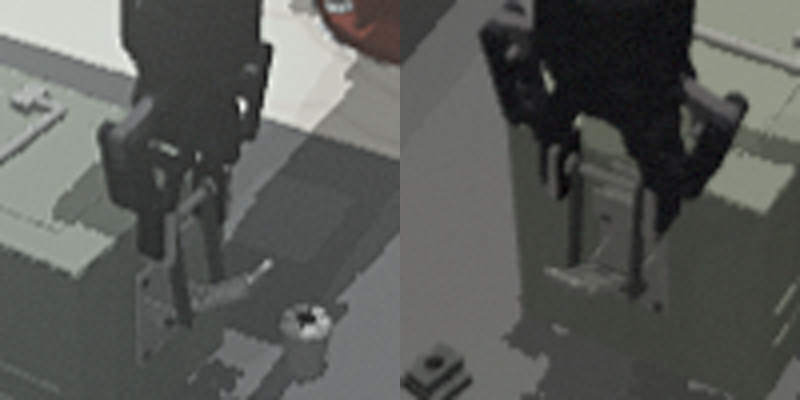

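View pics/ow.png

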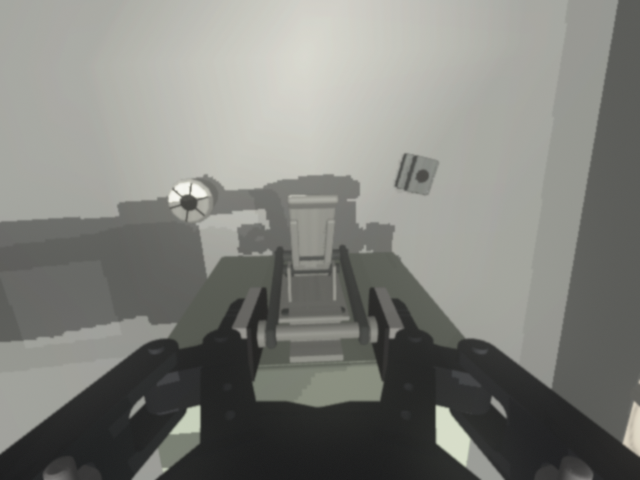

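Run:
```python
from h import *
print(proj("wrist",world(0,0,154)),proj("wrist",world(21,0,147)),proj("wrist",world(18,0,147)))
for z in(.154,.158,.162):print(case(atz("wrist",(316,331),z)))
print(robot.silhouettes("wrist","bail")[0]["bbox"] if robot.silhouettes("wrist","bail") else None)
```

```text
[312.66715309 367.47806073] [311.71899797 316.56302145] [311.77388837 322.62719401]
[ 18.05341058   1.54026391 154.        ]
[ 20.52071551   1.36244307 158.        ]
[ 22.98802045   1.18462224 162.        ]
[255.2, 246.6, 375.3, 345.9]
```

Run:
```python
from h import *
R=[ray("scene",(318.8,229.3)),ray("side",(301.5,234.7)),ray("wrist",(316,331))]
for q in([0,1,2],[0,2],[1,2]):
    X,e=tri([R[i] for i in q]);print(case(X).round(1),np.round(e,1))
for z in (150,156,162): print(z,proj("side",world(21,0,z)),proj("scene",world(21,0,z)))
```

```text
[ 29.6  -0.8 169.3] [1.7 1.1 2.3]
[ 30.8   0.5 171.2] [1.7 1.7]
[ 24.1   1.2 163.1] [0.3 0.3]
150 [303.11346538 238.44683428] [314.77963211 234.99169818]
156 [303.02545328 236.34070601] [314.763191   232.83156164]
162 [302.93677798 234.21870749] [314.7466457  230.65773719]
```

Call:
drive_tool:
  dp:
    - [0,-0.5,0]
    - [0,-0.5,0]
    - [0,0,0]
  roll: [0,0,0]

```text
time_s: 14.53
tool_pos: [0.5468, 0.0721, 0.099]
eef_rot: [0.018, 0.725, 0.688, 0.018]
contact_force: [0.9, 1.2, 1.5]
opening: 0.0461
```

```bash
python3 look.py q
python3 - <<'E'
from h import *
print(proj("wrist",world(0,0,154)))
for z in(.158,.162,.165):print(case(atz("wrist",(316,331),z)))
E
```

```text
t 14.53 tcp [0.5468 0.0721 0.099 ] case(out,y,z) [12.4  3.5 99. ] jaw ang err -0.001 F [0.9 1.2 1.5] op 0.0461
[312.12055794 350.63151401]
[ 11.91539782   1.5001054  158.        ]
[ 14.37419914   1.31808811 162.        ]
[ 16.21830012   1.18157515 165.        ]
```

View pics/q.png

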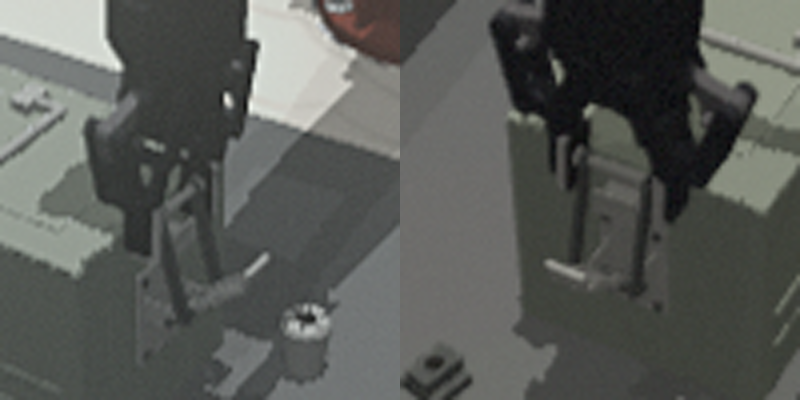

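View pics/qw.png

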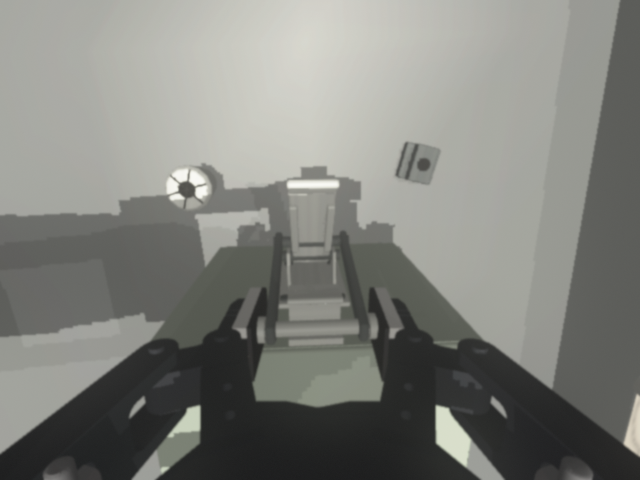

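Call:
drive_tool:
  dp:
    - [0,0,-0.6]
    - [0,0,-0.5]
    - [0,0,0]
  roll: [0,0,0]

```text
time_s: 14.93
tool_pos: [0.5469, 0.0723, 0.0902]
eef_rot: [0.018, 0.725, 0.688, 0.018]
contact_force: [2.0, 3.4, -4.2]
opening: 0.0465
```

```bash
python3 look.py r
python3 - <<'E'
from h import *
print(proj("wrist",world(0,0,154)),proj("wrist",world(21,0,147)))
for z in(.148,.152,.156):print(case(atz("wrist",(316,331),z)))
E
```

```text
t 14.93 tcp [0.5469 0.0723 0.0902] case(out,y,z) [12.7  3.6 90.2] jaw ang err -0.001 F [ 2.   3.4 -4.2] op 0.0465
[312.55797081 363.72889592] [311.68048877 308.30784522]
[ 11.17011561   1.68224252 148.        ]
[ 13.63287552   1.50121951 152.        ]
[ 16.09563542   1.32019651 156.        ]
```

View pics/rw.png

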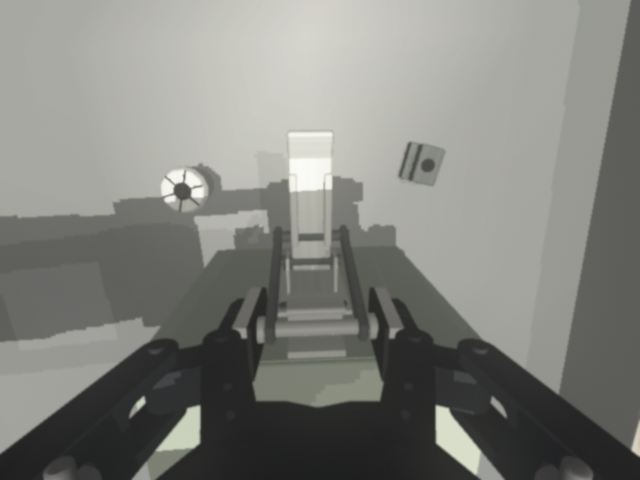

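Call:
drive_tool:
  dp:
    - [0,0,-0.4]
    - [0,0,-0.4]
    - [0,0,0]
  roll: [0,0,0]

```text
time_s: 15.33
tool_pos: [0.5469, 0.0715, 0.0832]
eef_rot: [0.019, 0.725, 0.688, 0.017]
contact_force: [0.2, 1.0, -2.4]
opening: 0.0467
```

```bash
python3 look.py s
python3 - <<'E'
from h import *
print(proj("wrist",world(0,0,154)),proj("wrist",world(21,0,147)))
for z in(.141,.145,.149):print(case(atz("wrist",(316,329),z)))
E
```

```text
t 15.33 tcp [0.5469 0.0715 0.0832] case(out,y,z) [11.8  3.7 83.2] jaw ang err 0.0 F [ 0.2  1.  -2.4] op 0.0467
[312.92208698 373.61888572] [312.06032326 315.20346762]
[ 11.29619849   1.779132   141.        ]
[ 13.74101392   1.59747926 145.        ]
[ 16.18582935   1.41582652 149.        ]
```

View pics/sw.png

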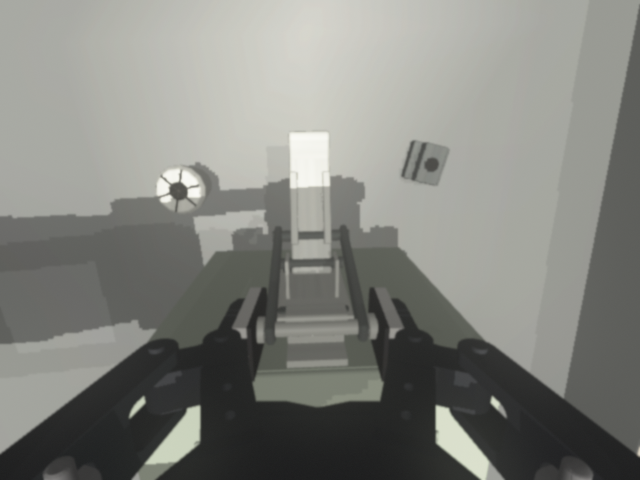

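View pics/s.png

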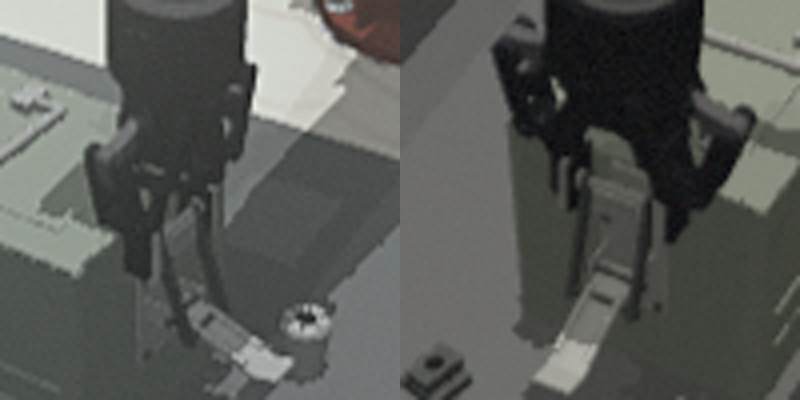

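Call:
drive_tool:
  dp:
    - [0,0,-0.3]
    - [0,0,-0.3]
    - [0,0,0]
  roll: [0,0,0]

```text
time_s: 15.73
tool_pos: [0.5469, 0.0713, 0.0778]
eef_rot: [0.018, 0.725, 0.688, 0.017]
contact_force: [-0.4, 1.0, 0.1]
opening: 0.0464
```

```bash
python3 look.py t
python3 - <<'E'
from h import *
print(proj("wrist",world(0,0,154)),proj("wrist",world(21,0,147)))
for z in(.139,.141,.145):print(case(atz("wrist",(316,329),z)))
E
```

```text
t 15.73 tcp [0.5469 0.0713 0.0778] case(out,y,z) [11.7  3.7 77.8] jaw ang err 0.0 F [-0.4  1.   0.1] op 0.0464
[313.37822115 383.04779041] [312.49317033 322.10651101]
[ 13.19640506   1.64903777 139.        ]
[ 14.41971795   1.55889305 141.        ]
[ 16.86634374   1.37860361 145.        ]
```

View pics/tw.png

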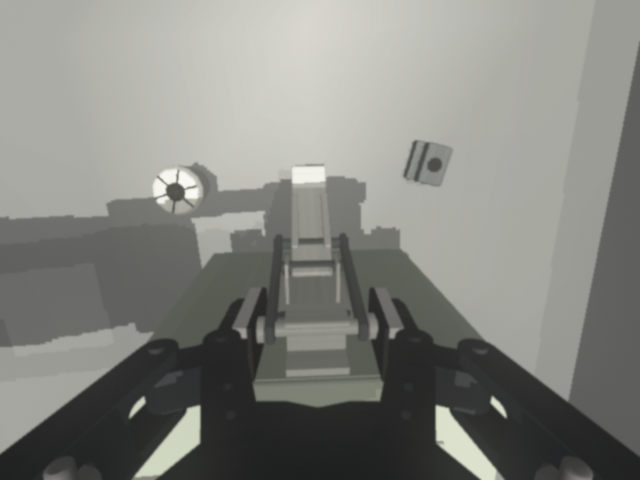

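Call:
drive_tool:
  dp:
    - [0,0,-0.3]
    - [0,0,-0.3]
    - [0,0,0]
  roll: [0,0,0]

```text
time_s: 16.13
tool_pos: [0.5468, 0.0713, 0.0776]
eef_rot: [0.018, 0.725, 0.689, 0.015]
contact_force: [0.8, 0.1, -8.8]
opening: 0.0463
```

```bash
python3 look.py u
python3 - <<'E'
import cv2
a=cv2.imread("pics/uw.png")[230:410,220:420];cv2.imwrite("pics/uz.png",cv2.resize(a,(660,594),interpolation=cv2.INTER_CUBIC))
E
```

```text
t 16.13 tcp [0.5468 0.0713 0.0776] case(out,y,z) [11.6  3.5 77.6] jaw ang err 0.001 F [ 0.8  0.1 -8.8] op 0.0463
```

View pics/uz.png

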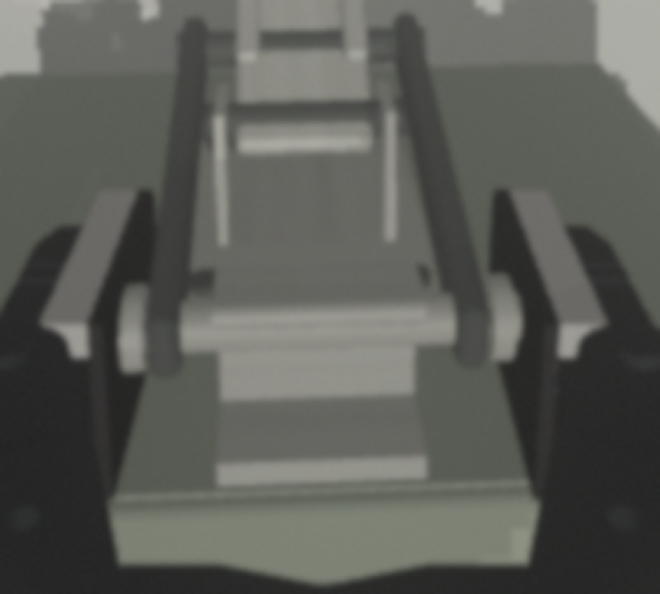

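View pics/u.png

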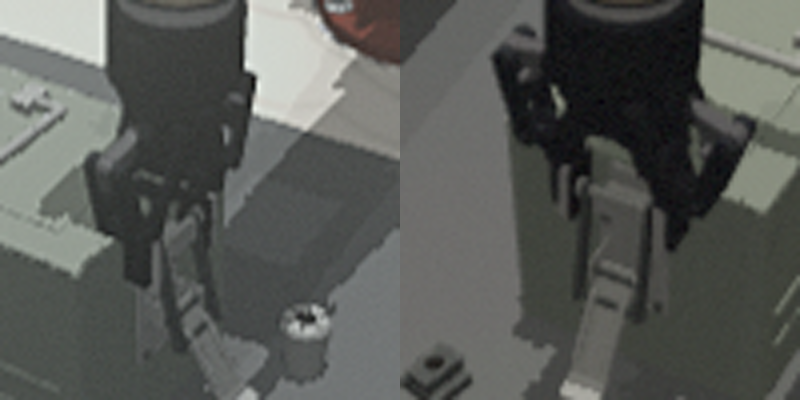

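Call:
drive_tool:
  dp:
    - [0,0,0]
    - [0,0,0]
    - [0,0,0]
    - [0,0,0]
    - [0,0,0]
    - [0,0,0]
  roll: [0,0,0,0,0,0]
  gripper: 1

```text
time_s: 16.78
tool_pos: [0.5473, 0.0699, 0.0756]
eef_rot: [0.019, 0.724, 0.69, 0.015]
contact_force: [-0.5, 0.9, -0.1]
opening: 0.0853
```

```bash
python3 look.py v
python3 - <<'E'
import cv2
a=cv2.imread("pics/vw.png")[230:410,220:420];cv2.imwrite("pics/vz.png",cv2.resize(a,(660,594),interpolation=cv2.INTER_CUBIC))
E
```

```text
t 16.78 tcp [0.5473 0.0699 0.0756] case(out,y,z) [10.3  4.1 75.6] jaw ang err 0.004 F [-0.5  0.9 -0.1] op 0.0853
```

View pics/vz.png

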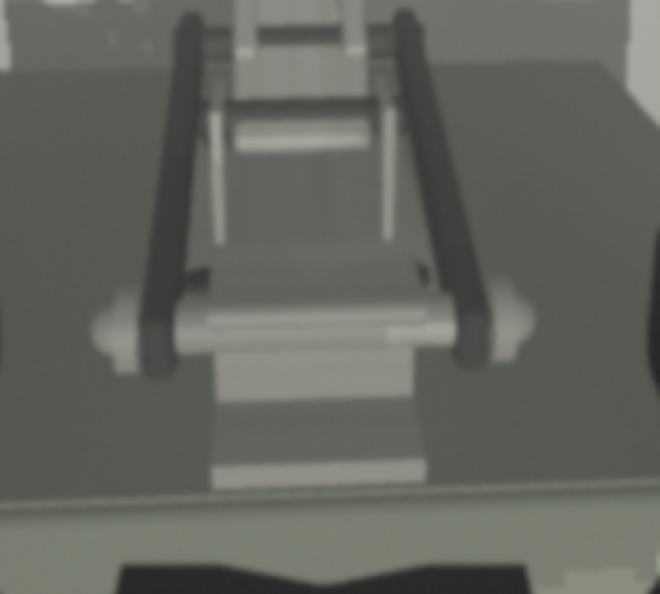

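Call:
drive_tool:
  dp:
    - [0,0.2,1]
    - [0,0.3,2]
    - [0,1,3]
    - [0,2,3]
    - [0,3,2]
    - [0,3,0]
    - [0,3,0]
    - [0,2,0]
  roll: [0,0,0,0,-0.12,-0.12,-0.12,-0.12]

```text
time_s: 17.6
tool_pos: [0.5458, 0.216, 0.1965]
eef_rot: [0.02, 0.873, 0.487, 0.012]
contact_force: [0.5, 0.6, 0.3]
opening: 0.0855
```

Call:
drive_tool:
  dp:
    - [0,0.5,0]
    - [0,0,0]
    - [0,0,0]
    - [0,0,0]
    - [0,0,0]
    - [0,0,0]
    - [0,0,0]
    - [0,0,0]
  roll: [-0.12,-0.12,-0.12,-0.12,-0.12,-0.12,-0.12,-0.12]

```text
time_s: 18.27
tool_pos: [0.5465, 0.2295, 0.2062]
eef_rot: [0.025, 1.0, 0.01, 0.006]
contact_force: [-0.2, -0.5, -1.1]
opening: 0.0855
```

```bash
python3 look.py w;python3 - <<'E'
from h import *
s=robot.observe();w,x,y,z=s["eef_rot"]
print(s["joint_pos"].round(2),np.round([2*(x*z+w*y),2*(y*z-w*x),1-2*(x*x+y*y)],4))
for t in["lever_end","crossbar","keeper_seat"]:
    r=[]
    for c in("scene","side"):
        q=robot.pinpoint(c,t)
        print(t,c,[(np.round(x["uv"],1).tolist(),round(x["confidence"],2)) for x in q[:3]])
        if q:r.append(ray(c,q[0]["uv"]))
    if len(r)>1:
        X,e=tri(r);print("   ",case(X),e)
E
```

```text
t 18.27 tcp [0.5465 0.2295 0.2062] case(out,y,z) [169.6  -5.1 206.2] jaw ang err -1.498 F [-0.2 -0.5 -1.1] op 0.0855
[ 0.31  0.15  1.67 -0.05  1.33  1.86] [ 0.0126 -0.0496 -0.9987]
lever_end scene [([328.0, 274.2], 0.89)]
lever_end side [([297.3, 286.4], 0.58)]
    [57.12708276 -4.54016444 45.02444701] [np.float64(2.97194293178748), np.float64(2.9719429317876545)]
crossbar scene [([311.3, 239.5], 0.5)]
crossbar side [([300.7, 241.2], 0.65), ([352.0, 176.0], 0.62), ([299.4, 266.1], 0.51)]
    [ 17.69048954   7.02611867 138.37233471] [np.float64(2.0183857727658223), np.float64(2.0183857727657806)]
keeper_seat scene [([314.5, 238.4], 0.61)]
keeper_seat side [([302.9, 236.6], 0.68), ([197.6, 390.8], 0.37)]
    [ 19.32155003   3.60735971 146.2856988 ] [np.float64(4.433777986438819), np.float64(4.433777986438945)]
```

View pics/w.png

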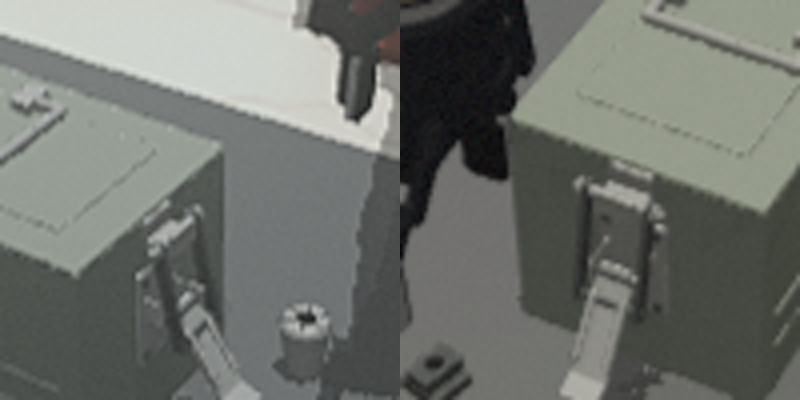

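View pics/ww.png

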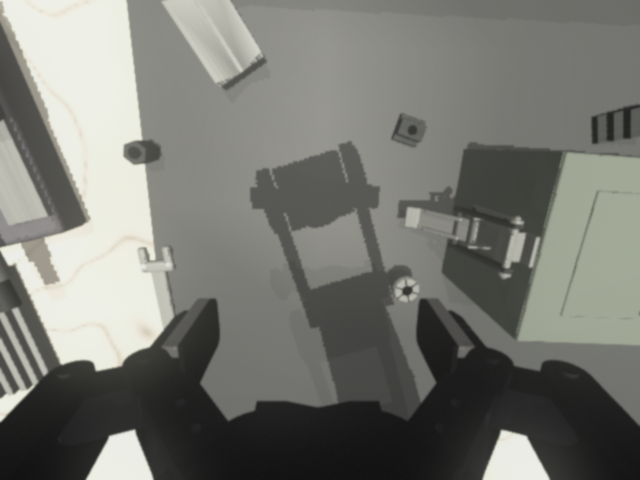

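Call:
drive_tool:
  dp:
    - [0.3,0,-3.5]
    - [0.2,0,-3.5]
    - [0,0,-3.5]
    - [0,0,-3.5]
    - [0,0,-3]
    - [0,0,-2]
    - [0,0,0]
    - [0,0,0]
  roll: [-0.07,0,0,0,0,0,0,0]

```text
time_s: 19.38
tool_pos: [0.554, 0.2298, 0.0136]
eef_rot: [0.023, 0.999, -0.02, 0.01]
contact_force: [0.5, -0.2, 0.5]
opening: 0.0855
```

```bash
python3 look.py x
```

```text
t 19.38 tcp [0.554  0.2298 0.0136] case(out,y,z) [170.3   2.4  13.6] jaw ang err -1.559 F [ 0.5 -0.2  0.5] op 0.0855
```

View pics/xw.png

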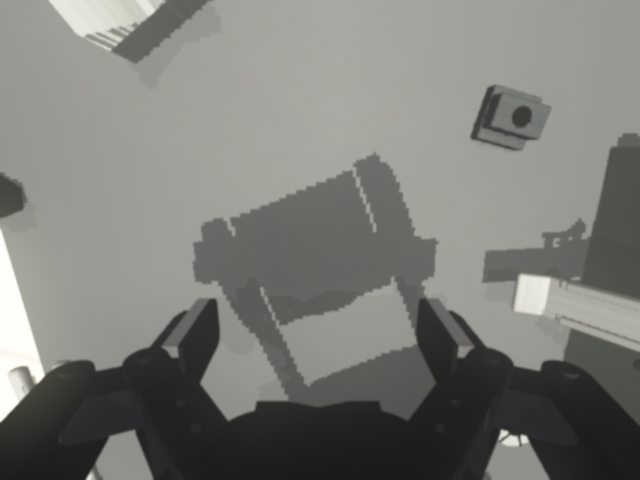

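Call:
drive_tool:
  dp:
    - [0,0,-1.5]
    - [0,0,-1.2]
    - [0,0,-0.8]
    - [0,0,-0.4]
    - [0,0,0]
  roll: [-0.01,0,0,0,0]

```text
time_s: 19.95
tool_pos: [0.5623, 0.2325, -0.0194]
eef_rot: [0.02, 0.999, -0.026, 0.019]
contact_force: [-0.3, -0.2, -0.1]
opening: 0.0856
```

```bash
python3 look.py y
```

```text
t 19.95 tcp [ 0.5623  0.2325 -0.0194] case(out,y,z) [173.4  10.5 -19.4] jaw ang err -1.571 F [-0.3 -0.2 -0.1] op 0.0856
```

View pics/yw.png

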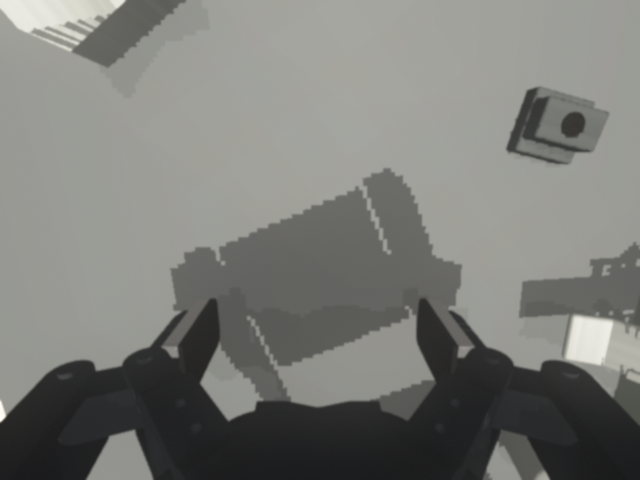

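View pics/y.png

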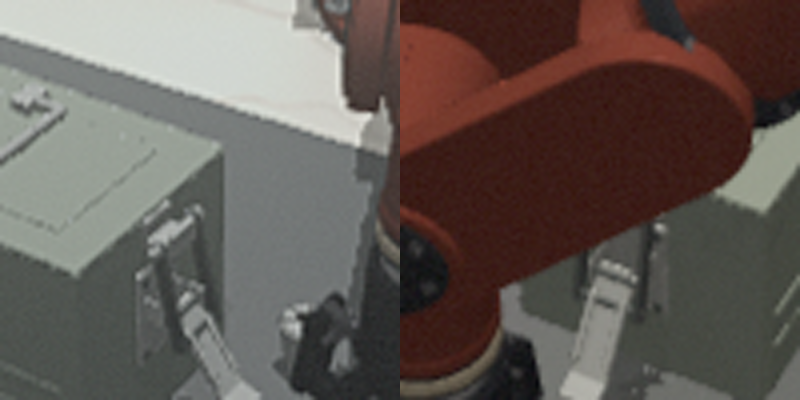

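Call:
drive_tool:
  dp:
    - [-0.7,-0.3,-0.5]
    - [-0.4,0,-0.6]
    - [-0.3,0,-0.5]
    - [0,0,0]
  roll: [0,0,0,0]

```text
time_s: 20.43
tool_pos: [0.5486, 0.2297, -0.0343]
eef_rot: [0.02, 0.999, -0.026, 0.021]
contact_force: [-0.3, 1.0, 0.5]
opening: 0.0855
```

Run:
```python
from h import *
s=tool();w,x,y,z=s["eef_rot"]
print(np.round([2*(x*z+w*y),2*(y*z-w*x),1-2*(x*x+y*y)],4))
```

```text
t 20.43 tcp [ 0.5486  0.2297 -0.0343] case(out,y,z) [169.9  -2.9 -34.3] jaw ang err -1.571 F [-0.3  1.   0.5] op 0.0855
[ 0.0406 -0.0405 -0.9984]
```

Call:
drive_tool:
  dp:
    - [0.4,-1.2,-0.2]
    - [0,-1.2,0]
    - [0,-0.8,0]
    - [0,0,0]
  roll: [0,0,0,0]

```text
time_s: 20.77
tool_pos: [0.5521, 0.1946, -0.0371]
eef_rot: [0.02, 0.999, -0.025, 0.02]
contact_force: [0.5, -0.2, -0.2]
opening: 0.0854
```

```bash
python3 look.py z
```

```text
t 20.77 tcp [ 0.5521  0.1946 -0.0371] case(out,y,z) [135.    2.3 -37.1] jaw ang err -1.569 F [ 0.5 -0.2 -0.2] op 0.0854
```

View pics/z.png

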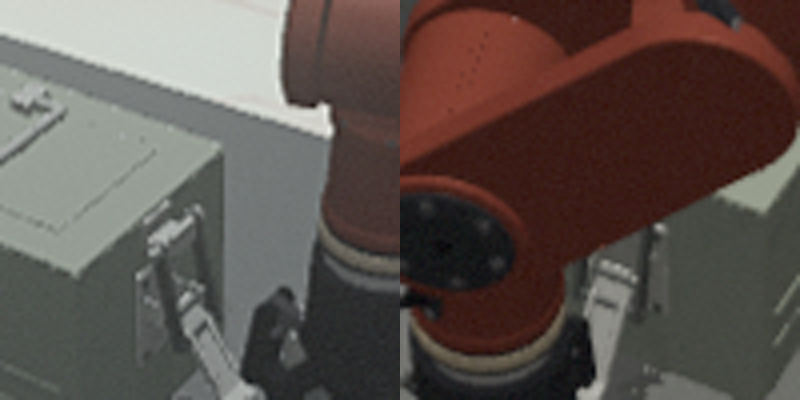

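View pics/zw.png

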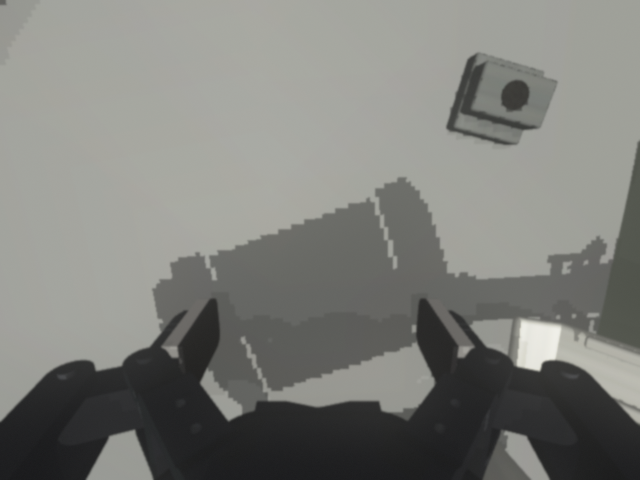

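Call:
drive_tool:
  dp:
    - [-0.1,-0.6,0]
    - [0,-0.6,0]
    - [0,-0.6,0]
    - [0,-0.5,0]
  roll: [0,0,0,0]

```text
time_s: 21.25
tool_pos: [0.552, 0.1753, -0.0366]
eef_rot: [0.017, 0.999, -0.025, 0.022]
contact_force: [1.1, 7.5, -5.0]
opening: 0.0855
```

```bash
python3 look.py aa
```

```text
t 21.25 tcp [ 0.552   0.1753 -0.0366] case(out,y,z) [115.8   3.3 -36.6] jaw ang err -1.569 F [ 1.1  7.5 -5. ] op 0.0855
```

View pics/aa.png

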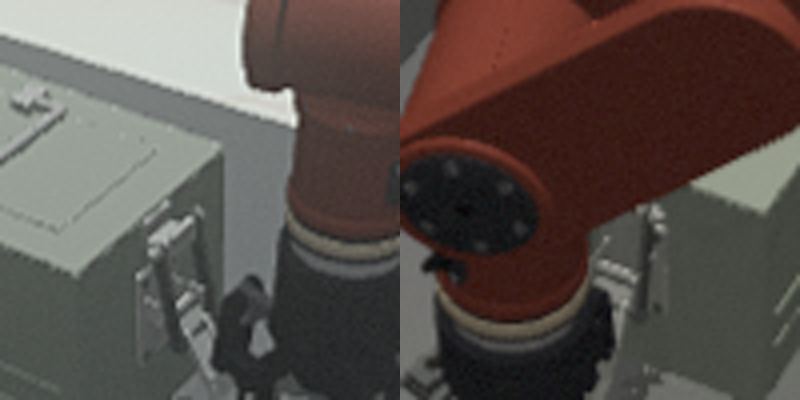

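View pics/aaw.png

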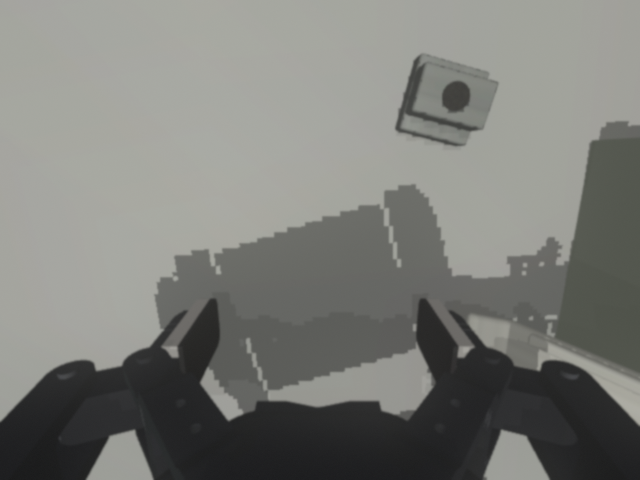

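Call:
drive_tool:
  dp:
    - [-0.1,-0.6,0]
    - [0,-0.6,0]
    - [0,-0.5,0]
  roll: [0,0,0]

```text
time_s: 21.65
tool_pos: [0.5503, 0.1608, -0.0376]
eef_rot: [0.015, 0.999, -0.025, 0.022]
contact_force: [0.2, 3.8, -0.5]
opening: 0.0852
```

```bash
python3 look.py ab
```

```text
t 21.65 tcp [ 0.5503  0.1608 -0.0376] case(out,y,z) [101.3   2.4 -37.6] jaw ang err -1.569 F [ 0.2  3.8 -0.5] op 0.0852
```

View pics/ab.png

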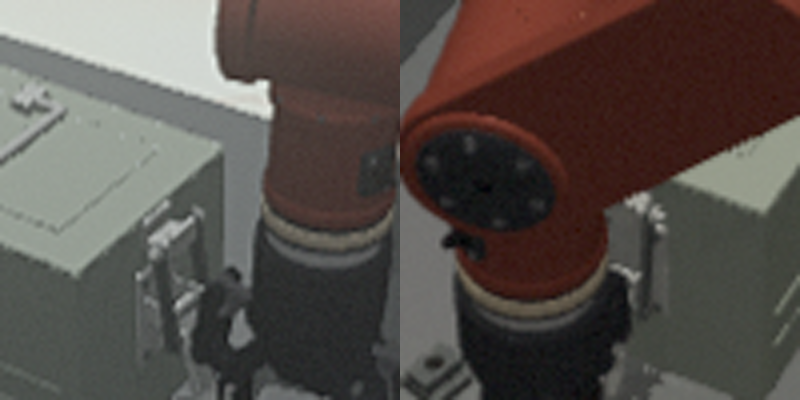

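Call:
drive_tool:
  dp:
    - [0,-0.4,0]
    - [0,-0.4,0]
    - [0,0,0]
  roll: [0,0,0]

```text
time_s: 22.05
tool_pos: [0.5513, 0.1516, -0.0364]
eef_rot: [0.016, 0.999, -0.024, 0.023]
contact_force: [0.3, -0.5, -0.7]
opening: 0.0854
```

```bash
python3 look.py ac
```

```text
t 22.05 tcp [ 0.5513  0.1516 -0.0364] case(out,y,z) [ 92.1   3.8 -36.4] jaw ang err -1.568 F [ 0.3 -0.5 -0.7] op 0.0854
```

View pics/ac.png

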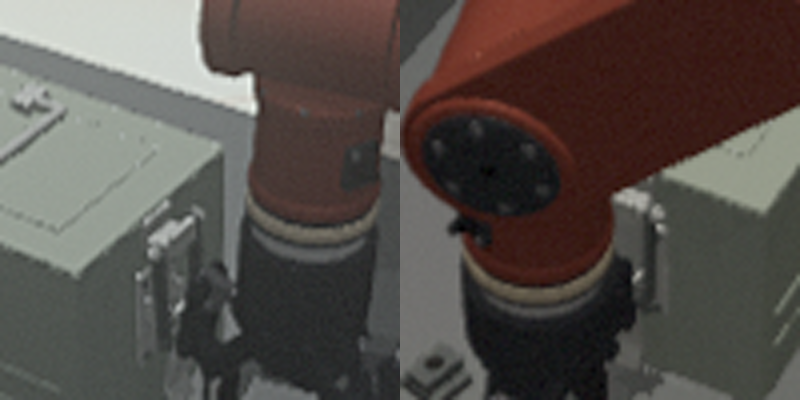

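Call:
drive_tool:
  dp:
    - [0,-0.3,0]
    - [0,-0.3,0]
    - [0,0,0]
  roll: [0,0,0]

```text
time_s: 22.45
tool_pos: [0.552, 0.1529, -0.0353]
eef_rot: [0.009, 0.999, -0.027, 0.024]
contact_force: [0.0, -0.4, 0.8]
opening: 0.0856
```

Call:
drive_tool:
  dp:
    - [0,1.5,0]
    - [0,3,0]
    - [0,3,1]
    - [0,3,3]
    - [0,1,3.5]
    - [0,0,3.5]
    - [0,0,3.5]
    - [0,0,2]
  roll: [0,0,0,0,0,0,0,0]

```text
time_s: 23.12
tool_pos: [0.5429, 0.2675, 0.1273]
eef_rot: [0.015, 0.999, -0.026, 0.015]
contact_force: [1.4, -0.3, 0.4]
opening: 0.0855
```

Call:
drive_tool:
  dp:
    - [-2,1,2]
    - [-3,1,2]
    - [-3,1,0]
    - [0,0,0]
  roll: [0,0,0,0]

```text
time_s: 23.45
tool_pos: [0.4669, 0.2985, 0.1783]
eef_rot: [0.013, 0.999, -0.028, 0.023]
contact_force: [0.3, -0.6, -1.5]
opening: 0.0856
```

```bash
python3 look.py ad
python3 - <<'E'
from h import *
for t in["lever_end","crossbar","lid_front_edge"]:
    r=[]
    for c in("scene","side"):
        q=robot.pinpoint(c,t)
        print(t,c,[(np.round(x["uv"],1).tolist(),round(x["confidence"],2)) for x in q[:3]])
        if q:r.append(ray(c,q[0]["uv"]))
    if len(r)>1:
        X,e=tri(r);print("   ",case(X).round(1),np.round(e,1))
E
```

```text
t 23.45 tcp [0.4669 0.2985 0.1783] case(out,y,z) [234.3 -88.2 178.3] jaw ang err -1.575 F [ 0.3 -0.6 -1.5] op 0.0856
lever_end scene [([316.1, 274.3], 0.89)]
lever_end side []
crossbar scene [([313.6, 237.4], 0.65)]
crossbar side [([300.8, 240.0], 0.4)]
    [ 21.7   4.6 145.4] [1.1 1.1]
lid_front_edge scene [([308.8, 231.8], 0.87)]
lid_front_edge side [([307.5, 232.3], 0.74), ([197.0, 391.6], 0.49)]
    [  4.   -0.4 152.3] [0.4 0.4]
```

View pics/ad.png

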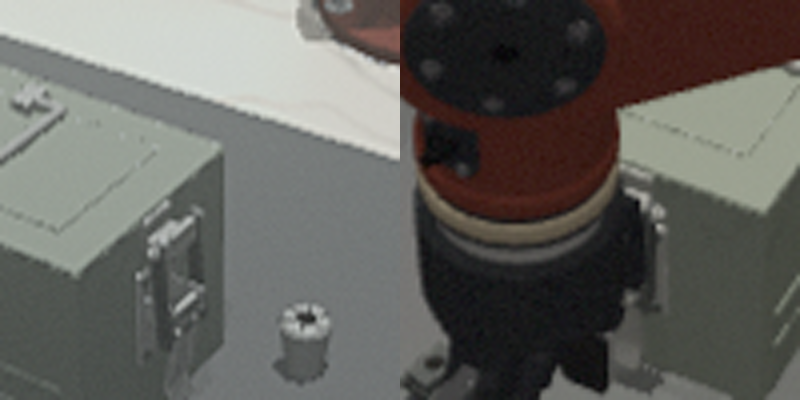

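View pics/adw.png

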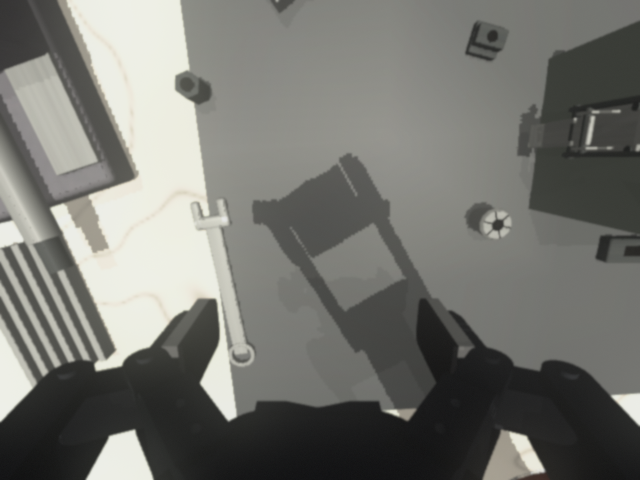

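Run:
```python
from h import *
for th in(0,.1,.2,.3,.4,.5):
    a=th-.122;P=world(21+58*np.sin(a),0,89-58*np.cos(a));Q=world(21+60*np.sin(a)+14*np.sin(a+.559),0,89-60*np.cos(a)-14*np.cos(a+.559));print(th,proj("scene",P).round(1),proj("scene",Q).round(1),proj("side",P).round(1))
print(proj("scene",world(0,0,154)),proj("scene",world(21,0,89)))
a=cv2.imread("pics/ad.png");a=robot.grab_frame("scene")[210:310,270:370];cv2.imwrite("pics/ae.png",cv2.resize(a,(600,600),interpolation=cv2.INTER_CUBIC))
```

```text
0 [312.7 274. ] [314.6 279.5] [306.3 274.9]
0.1 [314.6 275. ] [317.1 280.5] [305.  276.8]
0.2 [316.6 275.8] [319.6 281.3] [303.7 278.5]
0.3 [318.6 276.5] [322.  281.9] [302.4 280.1]
0.4 [320.6 276.9] [324.4 282.2] [301.  281.5]
0.5 [322.5 277.1] [326.8 282.2] [299.7 282.7]
[307.11455488 230.5657846 ] [314.94108923 256.20494683]
```

View pics/ae.png

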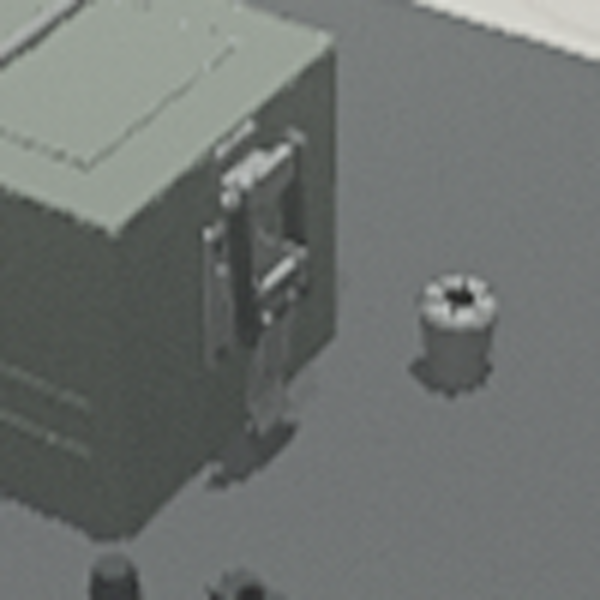

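Call:
drive_tool:
  dp:
    - [0,0,4]
    - [0,0,4]
    - [0,-1,3]
    - [0,-3,1]
    - [0,-4,0]
    - [0,-4,0]
    - [0,-4,0]
    - [0,-4,0]
  roll: [0,0,0,0,0,0,0,0]

```text
time_s: 24.62
tool_pos: [0.4696, 0.0933, 0.2982]
eef_rot: [0.015, 0.999, -0.024, 0.021]
contact_force: [1.2, 0.0, 0.3]
opening: 0.0854
```

Call:
drive_tool:
  dp:
    - [0,-4,0]
    - [0,-4,0]
    - [0,-4,0]
    - [0,-4,0]
    - [0,-4,0]
    - [0,-4,0]
    - [0,-4,0]
    - [0,0,0]
  roll: [0,0,0,0,0,0,0,0]

```text
time_s: 25.28
tool_pos: [0.4666, -0.206, 0.2986]
eef_rot: [0.017, 0.999, -0.029, 0.022]
contact_force: [0.7, -0.1, -0.2]
opening: 0.0854
```

Run:
```python
from h import *
tool()
S=[]
for n,(u,v) in dict(scene=(265,205),side=(255,210)).items():
    a=robot.grab_frame(n);cv2.imwrite(f"pics/af_{n}.png",a);S.append(cv2.resize(a[v:v+100,u:u+100],(400,400),interpolation=cv2.INTER_CUBIC))
    for t in["lever_end","crossbar"]:print(n,t,[(np.round(x["uv"],1).tolist(),round(x["confidence"],2)) for x in robot.pinpoint(n,t)[:2]])
cv2.imwrite("pics/af.png",np.hstack(S))
```

```text
t 25.28 tcp [ 0.4666 -0.206   0.2986] case(out,y,z) [-269.5  -62.1  298.6] jaw ang err -1.577 F [ 0.7 -0.1 -0.2] op 0.0854
scene lever_end [([312.6, 273.1], 0.89)]
scene crossbar [([312.6, 238.0], 0.66)]
side lever_end [([308.3, 276.3], 0.78), ([332.1, 313.4], 0.17)]
side crossbar [([301.0, 240.1], 0.68)]
```

View pics/af.png

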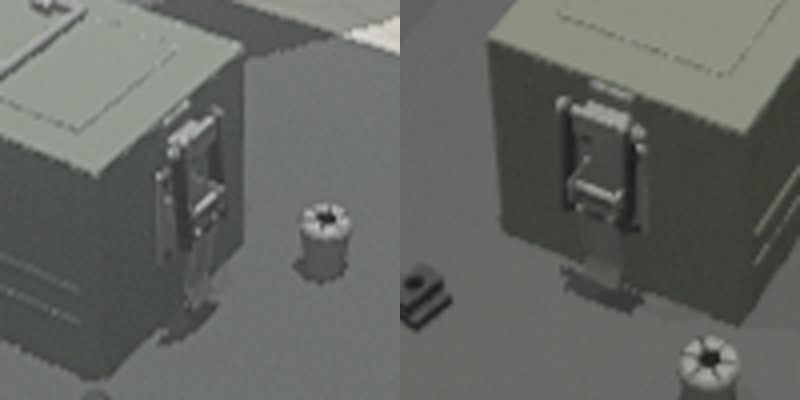

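View pics/af_side.png

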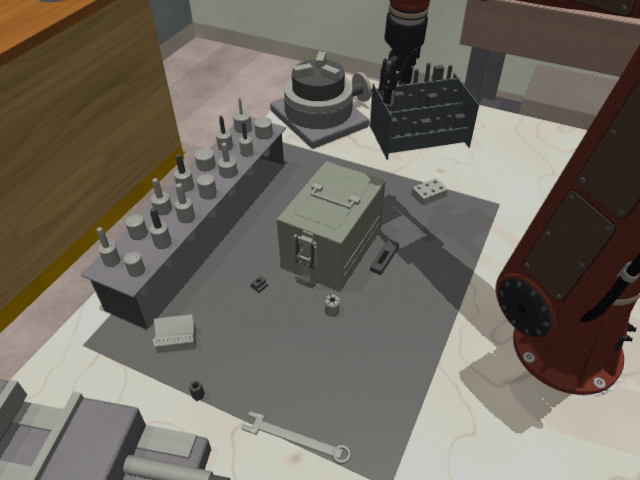

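```bash
python3 -c "
from cell import robot
print(robot.hand_in())"
```

```text
the job is handed in; nothing more can be done
None
```

The case is closed and latched, and I handed the job in at about 25 s of the 67 s allowed. I pressed the lid shut, lifted the bail by its pin ends over the keeper lip and set the pin in the pocket. I then pushed the lever in past centre with the back of an open finger, and moved the arm clear.

**Last checks**
- **Lever:** the detected lever end is within 1 px (scene view) and about 2.5 px (side view) of where it should be when fully home. That matches an angle of about 0.
- **Bail:** a close-up before the lever push showed the pin inside the pocket, behind the lip. The later pictures still show it at the keeper.
- **Lid:** the front edge measures about 152 mm above the bench; 154 mm is fully shut, and camera accuracy is about 2 mm.
- **Other things on the bench:** by eye, those in view in the last side picture stand where they were. The step block does not show in it, so I did not recheck it.

**What disagreed**
- **Fingertips:** they sit about 35 mm behind the reported tool point when shut and 48 mm when open. My first lid press therefore stopped about 18 mm short. I pressed again using the measured offset, and that press peaked at 38 N through the fingertips.
- **First pin grasp:** it closed beside the pin rather than on it, so I opened and regrasped. The gripper read 46 mm on the 52 mm pin, but the pin followed the gripper through the lift.
- **Crossbar position:** the last full measurement put it at 22 mm out and 145 mm high, against 10.5 and 141 when seated. I relied on the close-up view rather than that figure.
- **Tool tilt:** the tool drifted to about 3 degrees off vertical during the job, with no visible effect.
- **Contact force:** it dropped to zero at the end of the lever push, but the force reading also falls away when the arm holds still. I judged the snap from the pictures instead.

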